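Emboss a gift tag in the bench press

TASK

Emboss the gift tag: take it off its little wooden stand and slide it flat along the bed of the embossing press, plain end first, until that end is fully home against the back stop, pushing it only gently (under 25 N), and let go of it. Then press the black cap straight down until the plunger bottoms on its stop, hold it there firmly with about 20 N (at least 15 N, never more than 30 N) for half a second, and let it spring back up. Leave the tag in the press and the other things on the table where they are.

Things in the scene. Friction and masses are not known exactly. Their poses are not given: they have to be found in the camera images.
- tag: gift tag of stiff greyboard, 130 long (x) x 44 wide (y) x 5 mm thick, 18 to 35 g, lying flat on the stand. Origin: centre of its underside. +x points to the plain end that goes into the press; a small dark eyelet, seen on top, marks the other end (at x = -54 mm).
- tag_nose (a point): middle of the lower edge of the tag's plain end (+65 mm along the tag's x from its origin); axes as the tag's.
- tag_stand: small fixed wooden block 90 (x) x 22 (y) x 25 mm high, on which the tag lies roughly lengthwise, overhanging on both sides by about 11 mm. Origin: centre of its underside, on the table.
- press: grey C-shaped embossing press, fixed. Origin: on the table under the plunger's axis; x (level) is the direction in which a tag is pushed in, away from the robot. Base 100 mm wide, x -35 to 80, 22 high. Head 56 wide, x -21 to 74, z 65 to 115, overhangs the channel; the column behind carries it. Home, the tag spans x -108 to 22 mm, and its tail sticks out in front.
- press_mouth (a point): mouth of the press's channel, on the bed (press frame -43, 0, 30 mm; axes as the press's). The channel: two side guides 12 mm high, 47 mm apart (press x -25 to 25), flaring to about 60 mm apart at this mouth; back stop across its far end.
- bed_front (a point): front end of the steel bed's top (press frame -107, 0, 30 mm; axes as the press's). Bed top at z = 30 mm all along: a tongue 24 mm wide from here to x = -35 that carries the tag's tail (tag overhangs it 10 mm on both sides, free space beside it), then 66 mm wide to the back stop.
- press_seat (a point): where point tag_nose comes when the tag is home: at the foot of the back stop's face, on the bed (press frame 22, 0, 30 mm); axes as the press's.
- plunger (a joint): vertical travel of the plunger, in m: 0 = up, grows as it is pressed, 0.014 = bottomed on its rigid stop. The return spring takes 3 N at the top and 9 N at the bottom; beyond that the stop carries the rest. The die under the head comes down just to the tag's top face and does not move it.
- plunger_top (a point): centre of the flat top of the plunger's round black cap, 38 mm across and 18 mm thick, 150 mm above the table when up; z up.
- bottle_a: bystander, to be left alone: a standing sparkling-wine bottle, 88 mm across and 298 mm tall. Origin: centre of its underside.
- bottle_b: bystander, to be left alone: a second such bottle. Origin: centre of its underside.
- tape_roll: bystander, to be left alone: a roll of brown packing tape lying flat, 90 mm across, 48 mm high. Origin: centre of its underside.
- marker: bystander, to be left alone: a marker pen lying down, 125 mm long, 14 mm thick. Origin: centre of its underside.
- jar: bystander, to be left alone: an amber glass jar with a steel lid, 68 mm across, 90 mm high. Origin: centre of its underside.
- pen_cup: bystander, to be left alone: a grey cup of pens, 72 mm across, 160 mm tall with the pens. Origin: centre of its underside.
- gift_box: bystander, to be left alone: a white gift box 90 x 110 x 60 mm. Origin: centre of its underside.
Things that resemble listed ones, but are neither listed nor needed, are in the scene too. There is more than one size of the tag; the job needs the middle-sized.

How it is judged:
On the way, in this order (a step that is already met when the one before it is completed fails the run):
1. the tag lies home in the press, its plain end against the back stop, and has been let go (x of tag_nose in the frame of press_seat between -0.0015 and 0.003 m and y of tag_nose in the frame of press_seat between -0.003 and 0.003 m and z of tag_nose in the frame of press_seat between -0.002 and 0.002 m and angle between tag's own z axis and vertical below 0.05 rad and contact force between the fingers and tag below 0.1 N and value of joint plunger below 0.003 m), for 0.2 s.
2. with the tag home, the plunger is held on its stop with 15 to 30 N (x of tag_nose in the frame of press_seat between -0.0015 and 0.003 m and y of tag_nose in the frame of press_seat between -0.003 and 0.003 m and z of tag_nose in the frame of press_seat between -0.002 and 0.002 m and angle between tag's own z axis and vertical below 0.05 rad and value of joint plunger above 0.013 m and contact force between anything else and plunger above 15 N), for 0.3 s.
At the end, for the whole second after the job is handed in: The tag lies flat on the bed of the press, plain end within 1.5 mm of the back stop and within 3 mm of the channel's middle, at rest; the plunger has been held on its stop with 15 to 30 N for 0.3 s and is up again (within 1.5 mm) (x of tag_nose in the frame of press_seat between -0.0015 and 0.003 m and y of tag_nose in the frame of press_seat between -0.003 and 0.003 m and z of tag_nose in the frame of press_seat between -0.002 and 0.002 m and angle between tag's own z axis and vertical below 0.05 rad and value of joint plunger below 0.0015 m and linear speed of tag below 0.01 m/s); the robot touches nothing.
It fails at once if more than 30 N on the plunger (contact force between anything else and plunger above 30 N).
It fails at once if the tag is pushed against the press with more than 25 N (contact force between tag and press above 25 N).
It fails at once if a bystander is moved more than 30 mm (distance of any of bottle_a, bottle_b, tape_roll, marker, jar, pen_cup, gift_box from where it was at the start of the episode above 0.03 m).
It also fails if it takes over 64 s, if anything falls off the work surface, if the arm or the gripper's body presses on something with over 40 N, if the wrist force passes 120 N, or if a joint passes its speed limit or range.

ROBOT

A 6-joint arm with a two-finger parallel gripper is mounted at the origin on the work surface. World frame = base frame: x ahead of the robot, y to its left, z up, the work surface at z = 0. Lengths are in m, angles in rad, forces in N, time in s.
With the tool pointing down it reaches from about 0.25 to 0.725 m from the base axis. Payload 4 kg.
Tool frame: the origin (TCP) lies at the centre of the arm's flange, where the gripper is bolted on; the fingertips stand 173 mm ahead of it and the grasp point (between the pads) lies 155 mm ahead of it; x points along the fingers, z is the direction in which the jaws open and shut, and the axes are right-handed (so a half turn about x gives the same grasp; the last joint's range is limited). The gripper opens to 85 mm and grips with 20 to 120 N. Pads are 22 mm wide; open, the fingers measure 114 mm over their backs; the gripper's body (76 mm by 85 mm) begins 54 mm behind the grasp point. The pads swing forward as they close: fully open they stand 13 mm farther back than shut.
Start: joints at [1.347, 0.241, 0.005, 1.335, 0, 1.571], TCP at [0.111, 0.488, 0.405] pointing down, gripper open.
Joint ranges: [-2.72, 2.72], [-1.05, 1.87], [-1.09, 1.28], [-1.99, 2.15], [-1.42, 1.44], [-3.14, 3.14]. Speed limits (rad/s): [2.79, 2.79, 3.14, 3.14, 3.14, 3.14].

INTERFACE

Orientations are given as a unit quaternion [x, y, z, w].
In Python, from workcell import bot gives the robot as it stands.
- The arm moves only by the tool arm_command, never from a script. Its argument "moves" is one flat list of numbers, 7 for each row, row after row: the shift along the tool's x, y, z in m, then the turn, a rotation vector about the tool's x, y, z in rad, then the closure, from -1 (fully open) to 1 (shut). A call has 1 to 20 rows; each row shifts and turns the pose as measured when the row begins, along the tool's axes as they then stand; what a row does not reach is not made up. A row lasts 1/12 s, in which the tool goes at most 41.7 mm and 7.16 degrees, less where a joint would pass 70% of its speed; a pose out of reach is approached as far as the arm can. A call with a gripper value outside its range is refused whole. The fingers move at their own pace and stop on an object; the grip force is fixed at half the most. Time passes only in rows, so rows that do not move let the fingers close. It gives the time, the measured TCP pose, the force and the opening at its end, in the units of the state.
- bot.get_obs(): the state, without advancing time (a new reading comes with each control period).
- bot.camera(name): name is "scene" or "side" or "wrist"; returns the picture (384x512x3 uint8, red, green, blue); there is no depth.
- bot.get_calibration(name): a dict with "mtx" (3x3 intrinsics, pixels), "world_from_camera" (4x4, takes a point from camera to world coordinates); the wrist camera has in their place "mount" (4x4, takes a point from camera to tool coordinates, whose origin is the TCP and whose axes are the tool frame's). Camera axes: x right, y up, looking along -z (the intrinsics and any distortion apply to the point x, -y, -z); pixel columns grow to the right and rows downward; lengths in m; the calibration is good to about 2 mm. The wrist camera is an equidistant fisheye: a pixel r from the principal point sees the ray r / f radians off the axis. A picture is of the moment at which its call begins: read the wrist's pose just before it. get_calibration takes no time and is no camera call.
- bot.job_done(): hands the job in, once; it reports no verdict.
The state is a dict: "clock": time; "joint_pos": joint angles; "joint_vel": joint speeds; "tau": joint torques, N m; "eef_pos": TCP position; "tool_rot": TCP orientation; "ft_force": force on the tool from outside, world axes, zero at the start; "ft_torque": the same for the moment, N m; "grip_width": finger opening in m.
Only numpy, scipy, OpenCV 4.12 (cv2) and the standard library are available. Lean on these libraries where they do the work, as an engineer would, in place of code of your own. Each camera call takes 0.05 s, during which the arm holds its last target.

## Working session

There is one attempt and no reset: what is moved stays moved. The work goes in short steps, Python scripts to look and compute and a tool call to move; the robot and the scene stay as the last step left them, time stands still between calls to the robot, and variables do not carry over. Pictures are saved under pics/ and viewed, and the job is handed in when it is done.

Besides the shell and the picture viewer there is one more tool, called as name(argument=value, ...) on one line, values as JSON. arm_command: Moves the arm, as the interface text tells. Its arguments: {"type":"object","properties":{"moves":{"type":"array"}},"required":["moves"]}

```bash
mkdir -p pics; ls; python3 - <<'E'
from workcell import bot
import cv2,numpy as np
np.set_printoptions(precision=4,suppress=True)
print(bot.get_obs())
for n in ["scene","side","wrist"]:
    c=bot.get_calibration(n); print(n,c)
    im=bot.camera(n); cv2.imwrite(f"pics/{n}0.png",im[:,:,::-1])
E
```

```text
pics
{'clock': 0.0, 'joint_pos': array([ 1.347 ,  0.2414,  0.0038,  1.3352, -0.    ,  1.5708]), 'joint_vel': array([ 0.0004,  0.0017,  0.0011, -0.0011, -0.0002, -0.0002]), 'tau': array([  0.0005, -37.2322,  25.2406,   0.0171,  -0.0001,   0.    ]), 'eef_pos': array([0.1109, 0.4873, 0.4038]), 'tool_rot': array([-0.4415,  0.5533,  0.4406,  0.5521]), 'ft_force': array([-0.1895,  0.5342,  0.428 ]), 'ft_torque': array([ 0.0139, -0.0139,  0.0095]), 'grip_width': 0.08534841512161989}
scene {'mtx': array([[393.4062,   0.    , 250.3281],
       [  0.    , 393.4062, 191.4858],
       [  0.    ,   0.    ,   1.    ]]), 'world_from_camera': array([[ 0.7461, -0.4315,  0.507 ,  1.2167],
       [ 0.6656,  0.463 , -0.5854, -0.742 ],
       [ 0.0179,  0.7742,  0.6327,  0.8969],
       [ 0.    ,  0.    ,  0.    ,  1.    ]])}
side {'mtx': array([[430.0963,   0.    , 254.1006],
       [  0.    , 430.0963, 178.9111],
       [  0.    ,   0.    ,   1.    ]]), 'world_from_camera': array([[ 0.9074,  0.339 , -0.2484,  0.2689],
       [-0.42  ,  0.7126, -0.5619, -0.7477],
       [-0.0135,  0.6142,  0.7891,  1.1225],
       [ 0.    ,  0.    ,  0.    ,  1.    ]])}
wrist {'mtx': array([[297.3186,   0.    , 256.759 ],
       [  0.    , 297.3186, 195.76  ],
       [  0.    ,   0.    ,   1.    ]]), 'mount': array([[-0.0006,  0.2638, -0.9646,  0.0302],
       [-0.0007,  0.9646,  0.2638,  0.0681],
       [ 1.    ,  0.0009, -0.0003,  0.0007],
       [ 0.    ,  0.    ,  0.    ,  1.    ]])}
```

View pics/scene0.png

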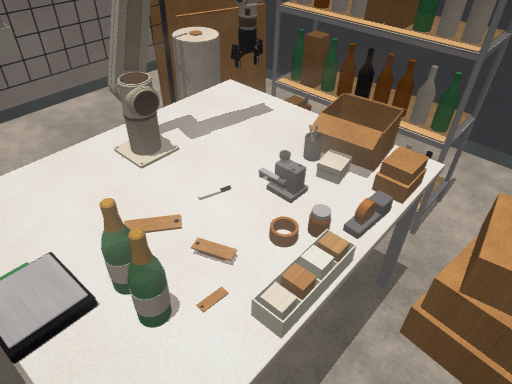

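View pics/side0.png

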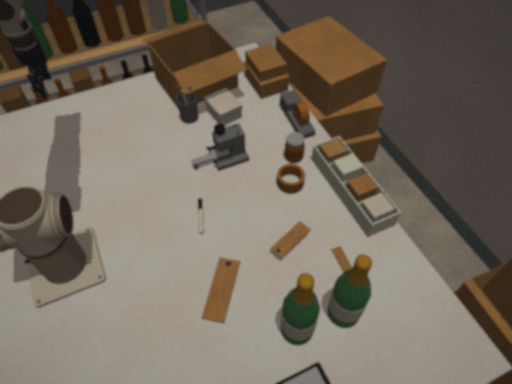

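View pics/wrist0.png

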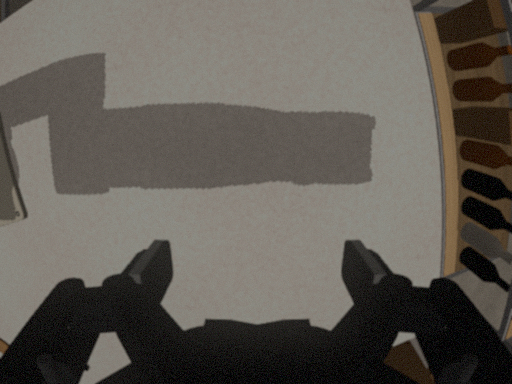

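The scene view shows three tag-like boards: a large one at scene (153,224) / side (221,290), a middle one at (214,249) / (291,240), which seems raised on a stand, and a small one at (212,299) / (342,260). The press is at (287,178) / (225,147). By the description I want the middle one. Next: a close crop to check it.

```bash
python3 - <<'E'
import cv2,numpy as np
s=cv2.imread("pics/scene0.png"); d=cv2.imread("pics/side0.png")
a=cv2.resize(s[225:275,180:250],None,fx=5.5,fy=5.5,interpolation=cv2.INTER_CUBIC)
b=cv2.resize(d[210:270,255:325],None,fx=5.5,fy=5.5,interpolation=cv2.INTER_CUBIC)
H=330
c=np.zeros((H,790,3),np.uint8); c[:a.shape[0],:385]=a; c[:b.shape[0],395:780]=b
a=cv2.resize(s[140:205,250:320],None,fx=5.5,fy=4,interpolation=cv2.INTER_CUBIC)
b=cv2.resize(d[115:180,185:255],None,fx=5.5,fy=4,interpolation=cv2.INTER_CUBIC)
e=np.zeros((260,790,3),np.uint8); e[:,:385]=a; e[:,395:780]=b
cv2.imwrite("pics/crop1.png",np.vstack([c,e]))
E
```

```text
(no output)
```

View pics/crop1.png

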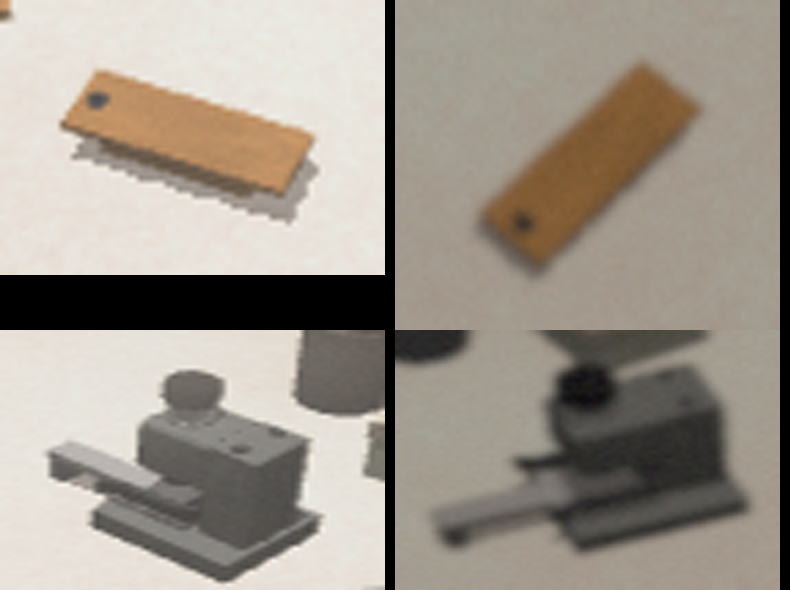

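Crop: the middle board sits raised, with a shadow under it, and its eyelet is at scene (198,243), side (278,251). That makes it the tag on its stand. In the press, the tongue points at lower-left and the cap is at scene (285,155), side (219,130). Now I'll measure.

```bash
cat > h.py <<'E'
import cv2,numpy as np
from workcell import bot
from scipy.spatial.transform import Rotation as R
np.set_printoptions(precision=4,suppress=True)
def ray(n,uv,pose=None):
    c=bot.get_calibration(n); K=c["mtx"]; u,v=uv
    x=(u-K[0,2])/K[0,0]; y=(v-K[1,2])/K[1,1]
    if n=="wrist":
        r=np.hypot(x,y)
        s=np.sin(r)/r if r>1e-9 else 1
        d=np.array([x*s,-y*s,-np.cos(r)])
        T=np.eye(4); T[:3,:3]=R.from_quat(pose[1]).as_matrix(); T[:3,3]=pose[0]
        W=T@c["mount"]
    else:
        d=np.array([x,-y,-1.]); W=c["world_from_camera"]
    d=W[:3,:3]@d
    return W[:3,3],d/np.linalg.norm(d)
def plane(n,uv,z,pose=None):
    o,d=ray(n,uv,pose); return o+d*(z-o[2])/d[2]
def proj(n,p,pose=None):
    c=bot.get_calibration(n); K=c["mtx"]
    if n=="wrist":
        T=np.eye(4); T[:3,:3]=R.from_quat(pose[1]).as_matrix(); T[:3,3]=pose[0]; W=T@c["mount"]
    else: W=c["world_from_camera"]
    q=np.linalg.inv(W)@np.r_[p,1]; x,y,z=q[0],-q[1],-q[2]
    if n=="wrist":
        r=np.hypot(x,y); th=np.arctan2(r,z); k=th/max(r,1e-9)
    else: k=1/z
    return np.array([K[0,0]*x*k+K[0,2],K[1,1]*y*k+K[1,2]])
def cross(r1,r2):
    (o1,d1),(o2,d2)=r1,r2
    A=np.stack([d1,-d2],1); t=np.linalg.lstsq(A,o2-o1,rcond=None)[0]
    a,b=o1+t[0]*d1,o2+t[1]*d2
    return (a+b)/2,np.linalg.norm(a-b)
E
python3 - <<'E'
from h import *
for n,(x0,x1,y0,y1) in {"scene":(180,250,225,275),"side":(255,325,210,270)}.items():
    im=cv2.imread(f"pics/{n}0.png"); hsv=cv2.cvtColor(im,cv2.COLOR_BGR2HSV)
    for sat in(90,):
        m=((hsv[...,1]>sat)&(hsv[...,2]>(120 if n=="scene" else 70))&(hsv[...,0]<25)).astype(np.uint8)
        k=np.zeros_like(m);k[y0:y1,x0:x1]=m[y0:y1,x0:x1]
        k=cv2.morphologyEx(k,cv2.MORPH_CLOSE,np.ones((5,5)))
        cs,_=cv2.findContours(k,0,2); c=max(cs,key=cv2.contourArea)
        ap=cv2.approxPolyDP(cv2.convexHull(c),3,True)[:,0]
        P=np.array([plane(n,p,0.03) for p in ap])[:,:2]
        cc=np.array([plane(n,p,0.03)[:2] for p in c[:,0]]).astype(np.float32)
        r=cv2.minAreaRect(cc*1000)
        print(n,ap.tolist());print(P,P.mean(0)); print(np.linalg.norm(np.roll(P,-1,0)-P,axis=1)); print(r)
print("eyelet",plane("scene",(180+97/5.5,225+100/5.5),.03),plane("side",(255+(522-395)/5.5,210+222/5.5),.03))
# press
c1=(250+192/5.5,140+(383-330)/4);c2=(185+(586-395)/5.5,115+(380-330)/4)
print("cap",plane("scene",c1,.15),plane("side",c2,.15),cross(ray("scene",c1),ray("side",c2)))
f1=[(250+62/5.5,140+(447-330)/4-0),];
for p in [(50,455),(75,440),(205,492),(142,487)]:
    print("tongue s",plane("scene",(250+p[0]/5.5,140+(p[1]-330)/4),.03))
for p in [(433,513),(443,535),(567,505)]:
    print("tongue d",plane("side",(185+(p[0]-395)/5.5,115+(p[1]-330)/4),.03))
E
```

```text
scene [[191, 247], [199, 238], [235, 251], [229, 259]]
[[ 0.5663 -0.2534]
 [ 0.5564 -0.2125]
 [ 0.6728 -0.1767]
 [ 0.6812 -0.2107]] [ 0.6192 -0.2133]
[0.0421 0.1218 0.035  0.1227]
((618.3323364257812, -211.70065307617188), (128.9812469482422, 44.071964263916016), 20.84239387512207)
side [[302, 223], [309, 230], [280, 257], [271, 248]]
[[ 0.6716 -0.1819]
 [ 0.6786 -0.2119]
 [ 0.5615 -0.2542]
 [ 0.5512 -0.2178]] [ 0.6157 -0.2165]
[0.0308 0.1245 0.0379 0.1256]
((614.8291625976562, -214.5233154296875), (129.69482421875, 42.45638656616211), 21.75127601623535)
eyelet [ 0.5692 -0.2298  0.03  ] [ 0.5661 -0.2332  0.03  ]
cap [0.5671 0.1836 0.15  ] [0.5633 0.1785 0.15  ] (array([0.5651, 0.1845, 0.1467]), np.float64(0.00412631877572768))
tongue s [0.4666 0.1711 0.03  ]
tongue s [0.4635 0.2008 0.03  ]
tongue s [0.5779 0.198  0.03  ]
tongue s [0.5429 0.1755 0.03  ]
tongue d [0.4576 0.1891 0.03  ]
tongue d [0.4549 0.164  0.03  ]
tongue d [0.5343 0.1622 0.03  ]
```

```bash
python3 - <<'E'
from h import *
o=bot.get_obs(); print(R.from_quat(o["tool_rot"]).as_matrix())
print("bottleA cork", cross(ray("scene",(108,203)),ray("side",(305,278))), cross(ray("scene",(136,234)),ray("side",(363,258))))
print(plane("scene",(108,203),.298),plane("side",(305,278),.298),plane("scene",(136,234),.298),plane("side",(363,258),.298))
for n,p in dict(tape=(284,226),jar=(320,210),cup=(313,130),box=(334,160),marker=(214,192)).items(): print(n,plane("scene",p,.05))
E
```

```text
[[-0.0003 -0.9751  0.222 ]
 [-0.0016  0.222   0.9751]
 [-1.     -0.     -0.0017]]
bottleA cork (array([ 0.5164, -0.4381,  0.2908]), np.float64(0.0014833291966864757)) (array([ 0.6492, -0.4531,  0.293 ]), np.float64(0.004993083103941454))
[ 0.525  -0.4425  0.298 ] [ 0.5145 -0.4399  0.298 ] [ 0.6545 -0.4582  0.298 ] [ 0.6475 -0.4523  0.298 ]
tape [ 0.7256 -0.0131  0.05  ]
jar [0.7657 0.1246 0.05  ]
cup [0.4583 0.5292 0.05  ]
box [0.6447 0.3993 0.05  ]
marker [ 0.4497 -0.0445  0.05  ]
```

arm_command(moves=[-0.015,0,0,-0.092,0,0,-1,-0.015,0,0,-0.092,0,0,-1,-0.015,0,0,-0.092,0,0,-1,0,0,0,0,0,0,-1])

```text
clock: 0.48
eef_pos: [0.1108, 0.4867, 0.4475]
tool_rot: [0.518, -0.486, -0.514, -0.481]
ft_force: [0.4, 1.1, 0.9]
grip_width: 0.0854
```

```bash
cat >> h.py <<'E'
def goto(p,head=None):
    "print the shift in tool axes from measured pose to p, and turn for tool down, -y heading head(deg)"
    o=bot.get_obs(); M=R.from_quat(o["tool_rot"]).as_matrix()
    print("pose",o["eef_pos"],"heading",np.degrees(np.arctan2(-M[1,1],-M[0,1])),"t",o["clock"],"w",o["grip_width"],"F",o["ft_force"])
    d=M.T@(np.array(p)-o["eef_pos"]); print("shift tool",d,"rows",np.linalg.norm(d)/.0417)
    if head is not None:
        a=np.radians(head); y=-np.array([np.cos(a),np.sin(a),0]); x=np.array([0,0,-1.]); z=np.cross(x,y)
        T=np.stack([x,y,z],1); print("turn",R.from_matrix(M.T@T).as_rotvec(), "shift in new axes",T.T@(np.array(p)-o["eef_pos"]))
E
python3 -c "
from h import *
goto([.56,.18,.45],3)"
```

```text
pose [0.1108 0.4867 0.4475] heading 3.6931122640393323 t 0.4833 w 0.08540026841905173 F [0.4275 1.1182 0.8867]
shift tool [-0.0007 -0.4285 -0.335 ] rows 13.044644334082681
turn [ 0.0121 -0.009  -0.0026] shift in new axes [-0.0025 -0.4326 -0.3298]
```

arm_command(moves=[0,-0.0306,-0.0239,0.001,0,0,-1,0,-0.0306,-0.0239,0.001,0,0,-1,0,-0.0306,-0.0239,0.001,0,0,-1,0,-0.0306,-0.0239,0.001,0,0,-1,0,-0.0306,-0.0239,0.001,0,0,-1,0,-0.0306,-0.0239,0.001,0,0,-1,0,-0.0306,-0.0239,0.001,0,0,-1,0,-0.0306,-0.0239,0.001,0,0,-1,0,-0.0306,-0.0239,0.001,0,0,-1,0,-0.0306,-0.0239,0.001,0,0,-1,0,-0.0306,-0.0239,0.001,0,0,-1,0,-0.0306,-0.0239,0.001,0,0,-1,0,-0.0306,-0.0239,0.001,0,0,-1,0,-0.0306,-0.0239,0.001,0,0,-1,0,0,0,0,0,0,-1,0,0,0,0,0,0,-1])

```text
clock: 1.82
eef_pos: [0.5725, 0.1572, 0.4292]
tool_rot: [-0.504, 0.504, 0.504, 0.488]
ft_force: [-0.8, -0.6, 0.1]
grip_width: 0.0854
```

```bash
python3 -c "
from h import *
goto([.56,.18,.45],3)
o=bot.get_obs(); im=bot.camera('wrist'); cv2.imwrite('pics/w1.png',im[:,:,::-1]); np.savez('w1.npz',p=o['eef_pos'],q=o['tool_rot'])
"
```

```text
pose [0.5725 0.1572 0.4292] heading 0.9585425678967561 t 1.8167 w 0.08537304809808312 F [-0.8465 -0.5895  0.1293]
shift tool [-0.021   0.0124  0.0226] rows 0.7981296936995677
turn [-0.0355 -0.015  -0.017 ] shift in new axes [-0.0208  0.0113  0.0234]
```

View pics/w1.png

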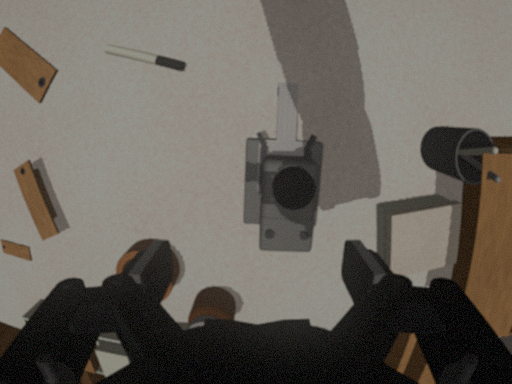

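The wrist view shows the press, with tongue end at about (288,85), cap at (294,188), and the head edges below it. The tag is at the left, around (37,200). I'll zoom in for tongue edges.

```bash
python3 -c "
from h import *
im=cv2.imread('pics/w1.png')
a=cv2.resize(im[75:260,235:335],None,fx=5,fy=3.2,interpolation=cv2.INTER_CUBIC)
cv2.imwrite('pics/w1c.png',cv2.convertScaleAbs(a,alpha=1.8))
"
```

```text
(no output)
```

View pics/w1c.png

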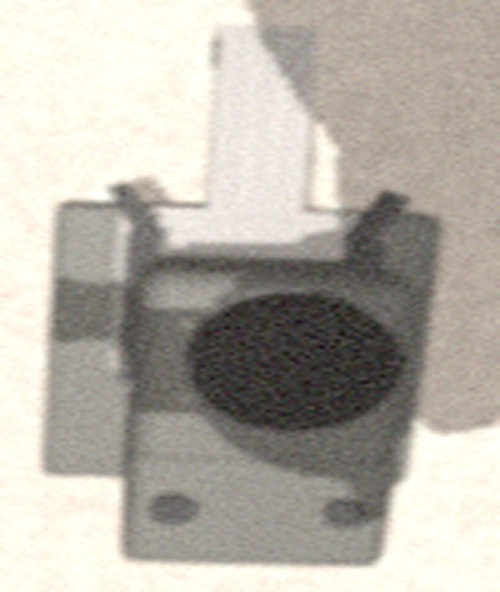

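```bash
python3 -c "
from h import *
w=np.load('w1.npz'); P=(w['p'],w['q'])
f=lambda u,v,z:plane('wrist',(235+u/5,75+v/3.2),z,P)
L0,R0,L1,R1=f(216,27,.03),f(315,27,.03),f(209,200,.03),f(303,207,.03)
print(L0,R0,L1,R1)
for a,b in((L0,L1),(R0,R1)): print('ang',np.degrees(np.arctan2(*(b-a)[1::-1])))
print('front mid',(L0+R0)/2,'w',np.linalg.norm(L0-R0))
cap=f(296,361,.15); print('cap',cap)
d=cap-(L0+R0)/2; print('len',np.hypot(*d[:2]),'ang',np.degrees(np.arctan2(d[1],d[0])))
B1,B2=f(60,205,.022),f(438,215,.022); print('base front',B1,B2,np.linalg.norm(B1-B2),(B1+B2)/2, np.degrees(np.arctan2(*(B1-B2)[1::-1]))-90)
H1,H2=f(127,555,.115),f(378,560,.115); print('head back',H1,H2,np.linalg.norm(H1-H2),(H1+H2)/2,np.degrees(np.arctan2(*(H1-H2)[1::-1]))-90)
G1,G2=f(120,188,.042),f(395,198,.042); print('guides',G1,G2,(G1+G2)/2)
h=cv2.imread('pics/w1.png');
g=f(47,470,.022);print('base back left',g,np.degrees(np.arctan2(*(g-B1)[1::-1])))
"
```

```text
[0.4561 0.1767 0.03  ] [0.4551 0.2012 0.03  ] [0.5237 0.1764 0.03  ] [0.5258 0.1999 0.03  ]
ang -0.29917284789140286
ang -1.0298141542882604
front mid [0.4556 0.189  0.03  ] w 0.024471947246963676
cap [0.5603 0.1863 0.15  ]
len 0.10474091414774996 ang -1.4630843689043618
base front [0.5269 0.1391 0.022 ] [0.5281 0.2361 0.022 ] 0.09698131103950429 [0.5275 0.1876 0.022 ] -180.71703125044783
head back [0.6339 0.1584 0.115 ] [0.6352 0.2117 0.115 ] 0.05329469622331149 [0.6345 0.185  0.115 ] -181.3769194857665
guides [0.519  0.1543 0.042 ] [0.5208 0.2209 0.042 ] [0.5199 0.1876 0.042 ]
base back left [0.6375 0.1366 0.022 ] -1.2928626225311448
```

Press origin is about (0.5615, 0.187), heading about -1.2°. Next I hover over the tag's grasp spot.

```bash
python3 -c "
from h import *
goto([.587,-.2246,.40],21)
"
```

```text
pose [0.5723 0.1573 0.4287] heading 0.9942499740854307 t 1.8667 w 0.08562811851658894 F [ 1.3463 -0.787   0.3526]
shift tool [ 0.0348 -0.0086 -0.3816] rows 9.190361820216618
turn [-0.349  -0.0133 -0.0198] shift in new axes [ 0.0287  0.1231 -0.3618]
```

arm_command(moves=[0,0,0,-0.115,-0.004,-0.007,-1,0,0,0,-0.115,-0.004,-0.007,-1,0,0,0,-0.115,-0.004,-0.007,-1,0.0029,0.0123,-0.0362,0,0,0,-1,0.0029,0.0123,-0.0362,0,0,0,-1,0.0029,0.0123,-0.0362,0,0,0,-1,0.0029,0.0123,-0.0362,0,0,0,-1,0.0029,0.0123,-0.0362,0,0,0,-1,0.0029,0.0123,-0.0362,0,0,0,-1,0.0029,0.0123,-0.0362,0,0,0,-1,0.0029,0.0123,-0.0362,0,0,0,-1,0.0029,0.0123,-0.0362,0,0,0,-1,0.0029,0.0123,-0.0362,0,0,0,-1,0,0,0,0,0,0,-1,0,0,0,0,0,0,-1])

```text
clock: 3.12
eef_pos: [0.586, -0.2182, 0.3925]
tool_rot: [-0.586, 0.392, 0.591, 0.391]
ft_force: [-0.3, 1.0, 0.3]
grip_width: 0.0856
```

```bash
python3 -c "
from h import *
goto([.587,-.2246,.40],21)
o=bot.get_obs(); im=bot.camera('wrist'); cv2.imwrite('pics/w2.png',im[:,:,::-1]); np.savez('w2.npz',p=o['eef_pos'],q=o['tool_rot'])
"
```

```text
pose [ 0.586  -0.2182  0.3925] heading 22.740565727914568 t 3.1167 w 0.08557640387904031 F [-0.2641  0.9933  0.2869]
shift tool [-0.0075  0.0016 -0.0062] rows 0.2376482770207602
turn [ 0.0304  0.0051 -0.0047] shift in new axes [-0.0075  0.0013 -0.0063]
```

View pics/w2.png

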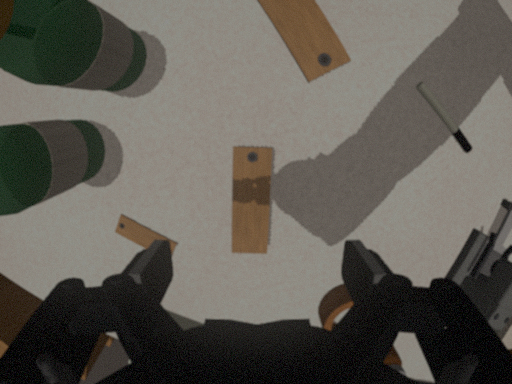

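The tag is fully visible: corners at about (234,147), (272,147), (268,252), (232,252), eyelet (252,157). I'll fit it by mask on the plane z=30 mm.

```bash
python3 -c "
from h import *
w=np.load('w2.npz'); P=(w['p'],w['q'])
im=cv2.imread('pics/w2.png'); hsv=cv2.cvtColor(im,cv2.COLOR_BGR2HSV)
m=((hsv[...,1]>90)&(hsv[...,0]<25)).astype(np.uint8)
k=np.zeros_like(m);k[135:268,215:290]=m[135:268,215:290]
k=cv2.morphologyEx(k,cv2.MORPH_CLOSE,np.ones((9,9)));k=cv2.morphologyEx(k,cv2.MORPH_OPEN,np.ones((5,5)))
c=max(cv2.findContours(k,0,2)[0],key=cv2.contourArea);print(cv2.boundingRect(c))
cc=np.array([plane('wrist',p,.03,P)[:2] for p in c[:,0]+0.0]).astype(np.float32)*1000
print(cv2.minAreaRect(cc)); 
print('eyelet',plane('wrist',(252,157),.03,P))
"
```

```text
(232, 147, 40, 106)
((614.77099609375, -210.1612548828125), (128.58941650390625, 42.946678161621094), 20.677276611328125)
eyelet [ 0.5652 -0.229   0.03  ]
```

```bash
python3 -c "
from h import *
goto([.5856,-.222,.230],21)
"
```

```text
pose [ 0.5859 -0.2181  0.3923] heading 22.773232781786923 t 3.1667 w 0.08553783247544718 F [-0.1055  0.7084 -0.4671]
shift tool [ 0.1623  0.0009 -0.0043] rows 3.8932228551694923
turn [ 0.0309  0.0045 -0.0056] shift in new axes [ 0.1623  0.0017 -0.0036]
```

arm_command(moves=[0,0.001,-0.004,0.031,0.0045,-0.0056,-1,0.032,0,0,0,0,0,-1,0.032,0,0,0,0,0,-1,0.032,0,0,0,0,0,-1,0.032,0,0,0,0,0,-1,0.032,0,0,0,0,0,-1,0,0,0,0,0,0,-1,0,0,0,0,0,0,-1])

```text
clock: 3.83
eef_pos: [0.5885, -0.2053, 0.2332]
tool_rot: [0.589, -0.395, -0.583, -0.398]
ft_force: [-0.6, -0.3, 1.4]
grip_width: 0.0849
```

```bash
python3 -c "
from h import *
goto([.5856,-.222,.181],21)
o=bot.get_obs(); im=bot.camera('wrist'); cv2.imwrite('pics/w3.png',im[:,:,::-1]); np.savez('w3.npz',p=o['eef_pos'],q=o['tool_rot'])
"
```

```text
pose [ 0.5885 -0.2053  0.2332] heading 21.852546305041486 t 3.8333 w 0.0849024831639762 F [-0.5505 -0.321   1.4093]
shift tool [ 0.0522  0.0094 -0.0142] rows 1.3159532332009876
turn [ 0.0149 -0.0046  0.0084] shift in new axes [ 0.0522  0.0087 -0.0145]
```

View pics/w3.png

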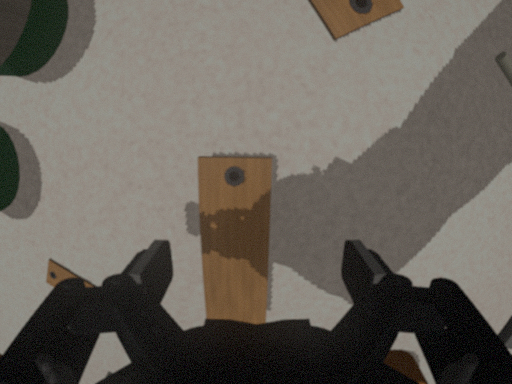

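The tag (columns 200–270) lies left of the jaw middle (about 257), which agrees with the computed -14 mm shift. I'll correct that before descending.

arm_command(moves=[0,0.009,-0.0145,0.013,-0.0046,0.0084,-1,0,0,0,0,0,0,-1])

```text
clock: 4.05
eef_pos: [0.5866, -0.2207, 0.237]
tool_rot: [0.585, -0.399, -0.583, -0.399]
ft_force: [0.4, -1.3, 0.0]
grip_width: 0.0855
```

```bash
python3 -c "
from h import *
goto([.5856,-.222,.181],21)
o=bot.get_obs(); P=(o['eef_pos'],o['tool_rot']); im=bot.camera('wrist')[:,:,::-1].copy(); cv2.imwrite('pics/w4.png',im); np.savez('w4.npz',p=o['eef_pos'],q=o['tool_rot'])
hsv=cv2.cvtColor(im,cv2.COLOR_BGR2HSV)
m=((hsv[...,1]>90)&(hsv[...,0]<25)).astype(np.uint8)
for v in range(190,310,20):
    x=np.where(m[v,180:345])[0]+180; a,b=x.min(),x.max()+1
    A,B=plane('wrist',(a,v),.03,P),plane('wrist',(b,v),.03,P); print(v,a,b,(A+B)/2,np.linalg.norm(A-B))
"
```

```text
pose [ 0.5866 -0.2207  0.237 ] heading 21.29312605762162 t 4.05 w 0.0855097459930871 F [ 0.4332 -1.3434  0.0068]
shift tool [ 0.056   0.0015 -0.0008] rows 1.3423697368558283
turn [ 0.0051 -0.002   0.0016] shift in new axes [ 0.056   0.0014 -0.0009]
190 221 291 [ 0.5655 -0.2283  0.03  ] 0.04311440863127142
210 222 290 [ 0.5776 -0.2237  0.03  ] 0.04269008392293253
230 222 289 [ 0.5903 -0.2191  0.03  ] 0.04303104578114683
250 224 288 [ 0.6035 -0.2136  0.03  ] 0.042197728880887665
270 224 287 [ 0.6179 -0.2084  0.03  ] 0.0428309701993957
290 225 286 [ 0.6332 -0.2025  0.03  ] 0.04294829870298576
```

View pics/w4.png

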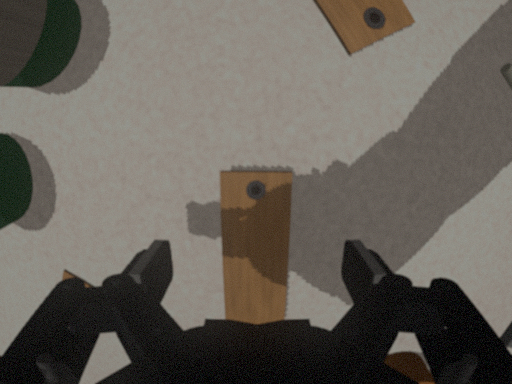

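Centred now (tag columns 221–291, jaw middle 256). Descending and gripping.

arm_command(moves=[0.02,0.0005,0,0.005,-0.002,0.0016,-1,0.015,0.0005,0,0,0,0,-1,0.01,0,0,0,0,0,-1,0.008,0,0,0,0,0,-1,0,0,0,0,0,0,-1])

```text
clock: 4.52
eef_pos: [0.5911, -0.2225, 0.1938]
tool_rot: [0.59, -0.398, -0.575, -0.404]
ft_force: [-0.9, 0.2, -0.2]
grip_width: 0.0853
```

```bash
python3 -c "
from h import *
goto([.5856,-.222,.181],21)
"
```

```text
pose [ 0.5911 -0.2225  0.1938] heading 20.944190007498722 t 4.5167 w 0.08531058445312965 F [-0.9396  0.2278 -0.225 ]
shift tool [0.0126 0.0052 0.0026] rows 0.3332465651478363
turn [-0.0011 -0.0123  0.0182] shift in new axes [0.0128 0.0049 0.0024]
```

arm_command(moves=[0,0.005,0.0025,0,-0.0123,0.0182,-1,0,0,0,0,0,0,-1])

```text
clock: 4.68
eef_pos: [0.5854, -0.222, 0.1948]
tool_rot: [-0.582, 0.401, 0.583, 0.401]
ft_force: [-0.5, -1.4, -0.4]
grip_width: 0.0852
```

```bash
python3 -c "
from h import *
goto([.5866,-.2208,.181],21)
"
```

```text
pose [ 0.5854 -0.222   0.1948] heading 20.93494709813592 t 4.6833 w 0.08517388298532949 F [-0.532  -1.4016 -0.4272]
shift tool [ 0.0138 -0.0016  0.0007] rows 0.33234429558594075
turn [-0.0011  0.0004 -0.0008] shift in new axes [ 0.0138 -0.0015  0.0007]
```

arm_command(moves=[0.0138,-0.001,0.0007,0,0,0,-1,0,0,0,0,0,0,-1])

```text
clock: 4.85
eef_pos: [0.5867, -0.2213, 0.1818]
tool_rot: [0.583, -0.401, -0.582, -0.401]
ft_force: [-1.3, 0.8, -1.0]
grip_width: 0.0854
```

```bash
python3 -c "
from h import *
goto([.5866,-.2208,.181],21)
"
```

```text
pose [ 0.5867 -0.2213  0.1818] heading 20.92150550499069 t 4.85 w 0.08541446538261838 F [-1.3256  0.752  -0.9777]
shift tool [ 0.0008 -0.0001  0.0005] rows 0.022110399557792055
turn [-0.0014 -0.0014  0.0014] shift in new axes [ 0.0008 -0.0001  0.0005]
```

Well placed and upright, so I close.

arm_command(moves=[0,0,0,0,0,0,0,0,0,0,0,0,0,0.2,0,0,0,0,0,0,0.4,0,0,0,0,0,0,0.6,0,0,0,0,0,0,1,0,0,0,0,0,0,1,0,0,0,0,0,0,1,0,0,0,0,0,0,1,0,0,0,0,0,0,1,0,0,0,0,0,0,1])

```text
clock: 5.68
eef_pos: [0.5872, -0.2212, 0.1822]
tool_rot: [0.584, -0.401, -0.581, -0.401]
ft_force: [-1.2, 0.1, -0.0]
grip_width: 0.0423
```

```bash
python3 -c "
from h import *
goto([.5866,-.2208,.25],21)
o=bot.get_obs(); im=bot.camera('wrist')[:,:,::-1]; cv2.imwrite('pics/w5.png',im)
"
```

```text
pose [ 0.5872 -0.2212  0.1822] heading 20.936465770833305 t 5.6833 w 0.04229784695390844 F [-1.2427  0.1371 -0.0422]
shift tool [-0.0678  0.0002  0.0004] rows 1.6251102133880788
turn [-0.0011 -0.0023  0.0023] shift in new axes [-0.0678  0.0004  0.0006]
```

View pics/w5.png

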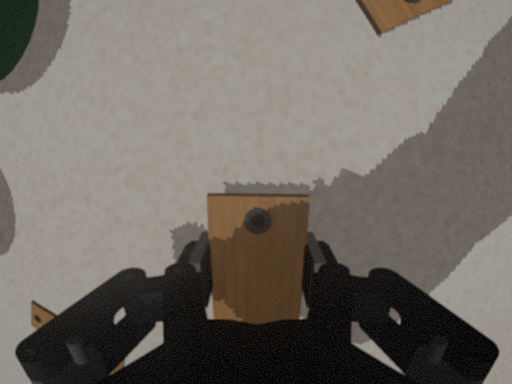

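Gripped at 42 mm width. Lifting and checking.

arm_command(moves=[-0.01,0,0,0,0,0,1,-0.02,0,0,0,0,0,1,-0.03,0,0,0,0,0,1,-0.03,0,0,0,0,0,1,-0.03,0,0,0,0,0,1,0,0,0,0,0,0,1,0,0,0,0,0,0,1])

```text
clock: 6.32
eef_pos: [0.5857, -0.2207, 0.3088]
tool_rot: [-0.582, 0.401, 0.583, 0.401]
ft_force: [-0.9, 0.1, 0.5]
grip_width: 0.0423
```

```bash
python3 -c "
from h import *
goto([.5866,-.2208,.25],21)
o=bot.get_obs(); im=bot.camera('wrist')[:,:,::-1]; cv2.imwrite('pics/w6.png',im); np.savez('w6.npz',p=o['eef_pos'],q=o['tool_rot'])
a=bot.camera('side')[:,:,::-1]; cv2.imwrite('pics/side6.png',cv2.resize(a[150:300,200:380],None,fx=4,fy=4))
"
```

```text
pose [ 0.5857 -0.2207  0.3088] heading 20.935641024737418 t 6.3167 w 0.04226774045077654 F [-0.8593  0.0945  0.4901]
shift tool [ 0.0588 -0.0009 -0.0005] rows 1.4096598084495595
turn [-0.0011  0.0011 -0.0015] shift in new axes [ 0.0588 -0.0008 -0.0004]
```

View pics/w6.png

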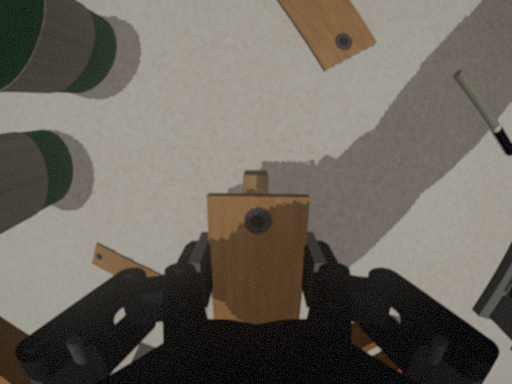

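View pics/side6.png

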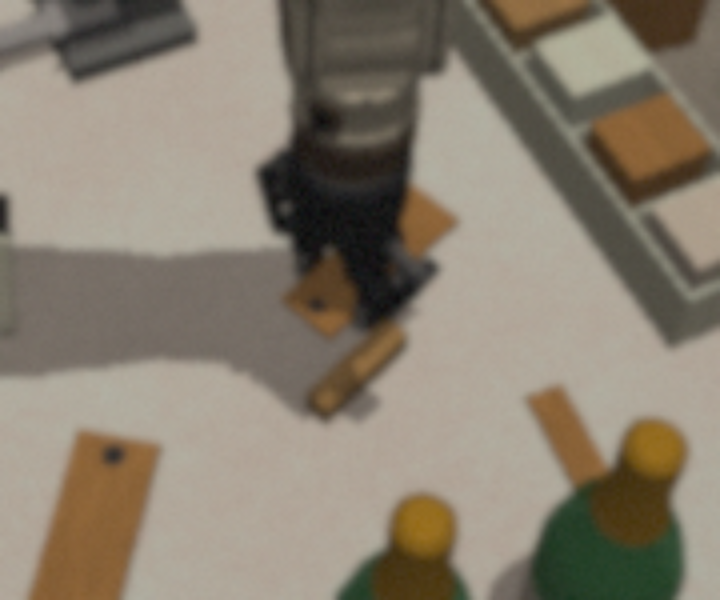

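The tag came up with the gripper and left the stand bare. In the wrist view it hasn't shifted (tail edge still at row 194, eyelet at (258,221)). Next I work out its place in the hand and plan to the press.

```bash
python3 -c "
from h import *
w=np.load('w6.npz'); p,q=w['p'],w['q']; P=(p,q); M=R.from_quat(q).as_matrix(); zt=p[2]-.152
for uv in [(208,195),(308,195),(258,221),(213,318),(302,318)]:
    print(uv, M.T@(plane('wrist',uv,zt,P)-p))
# expected from pre-grasp estimate: tag tail top at centre -65
O=np.array([.561,.187,0]); a=np.radians(-1.2); X=np.array([np.cos(a),np.sin(a),0])
# tool at press x s (TCP), 
for s in (-.19,-.13): print(s,O+X*s)
t=O+X*(-.16); t[2]=.31
goto(t,-1.2)
"
```

```text
(208, 195) [ 0.152   0.0345 -0.0195]
(308, 195) [0.1521 0.0345 0.0233]
(258, 221) [0.152  0.0228 0.0019]
(213, 318) [ 0.1519 -0.0311 -0.0213]
(302, 318) [ 0.152  -0.0313  0.0247]
-0.19 [0.371 0.191 0.   ]
-0.13 [0.431  0.1897 0.    ]
pose [ 0.5858 -0.2207  0.3082] heading 20.937173095127772 t 6.4167 w 0.04213534015841623 F [-0.4755  1.0856  0.0345]
shift tool [-0.0013  0.0257  0.45  ] rows 10.808392001601227
turn [ 0.3864  0.0006 -0.0015] shift in new axes [-0.0018  0.1934  0.4071]
```

arm_command(moves=[0,0,0,0.0966,0,0,1,0,0,0,0.0966,0,0,1,0,0,0,0.0966,0,0,1,0,0,0,0.0966,0,0,1,0,0.0161,0.0339,0,0,0,1,0,0.0161,0.0339,0,0,0,1,0,0.0161,0.0339,0,0,0,1,0,0.0161,0.0339,0,0,0,1,0,0.0161,0.0339,0,0,0,1,0,0.0161,0.0339,0,0,0,1,0,0.0161,0.0339,0,0,0,1,0,0.0161,0.0339,0,0,0,1,0,0.0161,0.0339,0,0,0,1,0,0.0161,0.0339,0,0,0,1,0,0.0161,0.0339,0,0,0,1,0,0.0161,0.0339,0,0,0,1,0,0,0,0,0,0,1,0,0,0,0,0,0,1])

```text
clock: 7.92
eef_pos: [0.3926, 0.2094, 0.2874]
tool_rot: [-0.477, 0.523, 0.5, 0.499]
ft_force: [0.4, -0.3, -0.0]
grip_width: 0.0424
```

```bash
python3 -c "
from h import *
O=np.array([.561,.187,0]); a=np.radians(-1.2); X=np.array([np.cos(a),np.sin(a),0])
t=O+X*(-.155); t[2]=.26
goto(t,-1.2)
"
```

```text
pose [0.3926 0.2094 0.2874] heading -2.621119528134504 t 7.9167 w 0.04242945001849855 F [ 0.3956 -0.2802 -0.0235]
shift tool [ 0.0267 -0.0155 -0.0185] rows 0.8635628029438496
turn [-0.0248 -0.0008 -0.0464] shift in new axes [ 0.0274 -0.0138 -0.0189]
```

arm_command(moves=[0.005,-0.007,-0.0095,-0.0125,0,-0.0232,1,0.005,-0.007,-0.0095,-0.0125,0,-0.0232,1,0,0,0,0,0,0,1])

```text
clock: 8.17
eef_pos: [0.4047, 0.1891, 0.2742]
tool_rot: [-0.496, 0.506, 0.496, 0.502]
ft_force: [-1.1, -0.5, 0.3]
grip_width: 0.0427
```

```bash
python3 -c "
from h import *
O=np.array([.561,.187,0]); a=np.radians(-1.2); X=np.array([np.cos(a),np.sin(a),0])
t=O+X*(-.155); t[2]=.26
goto(t,-1.2)
o=bot.get_obs(); im=bot.camera('wrist')[:,:,::-1]; cv2.imwrite('pics/w7.png',im); np.savez('w7.npz',p=o['eef_pos'],q=o['tool_rot'])
a=bot.camera('side')[:,:,::-1]; b=bot.camera('scene')[:,:,::-1]
cv2.imwrite('pics/s7.png',np.hstack([cv2.resize(a[100:200,160:255],None,fx=4,fy=4),cv2.resize(b[120:220,230:325],None,fx=4,fy=4)]))
"
```

```text
pose [0.4047 0.1891 0.2742] heading -0.9321460572085559 t 8.1667 w 0.04270366219755058 F [-1.0547 -0.5314  0.2881]
shift tool [ 0.0142 -0.0014  0.0012] rows 0.3424901107566519
turn [ 0.0047 -0.0036 -0.0031] shift in new axes [ 0.0142 -0.0013  0.0012]
```

View pics/w7.png

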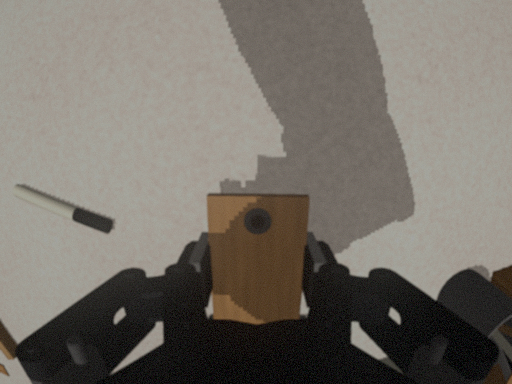

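View pics/s7.png

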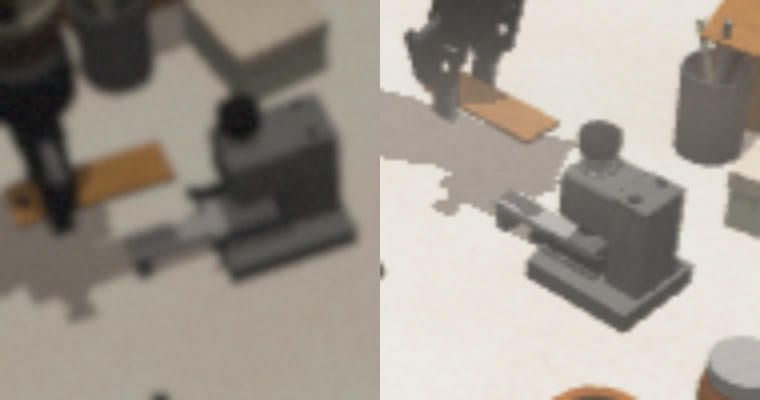

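The tag is level and lined up before the press: nose at side crop (170,175), and the tongue is below it. Descending close over the tongue.

arm_command(moves=[0.025,0,0.001,0.0047,-0.0036,-0.0031,1,0.025,0,0,0,0,0,1,0.018,0,0,0,0,0,1,0.011,0,0,0,0,0,1,0,0,0,0,0,0,1])

```text
clock: 8.73
eef_pos: [0.4072, 0.191, 0.1962]
tool_rot: [-0.493, 0.504, 0.494, 0.509]
ft_force: [-0.7, 0.5, 0.7]
grip_width: 0.0425
```

```bash
python3 -c "
from h import *
O=np.array([.561,.187,0]); a=np.radians(-1.2); X=np.array([np.cos(a),np.sin(a),0])
t=O+X*(-.155); t[2]=.195
goto(t,-1.2)
"
```

```text
pose [0.4072 0.191  0.1962] heading -1.556683243238765 t 8.7333 w 0.042529324720677754 F [-0.6704  0.5052  0.6549]
shift tool [ 0.0012  0.0011 -0.0008] rows 0.043778124981743535
turn [-0.0062  0.0062  0.0037] shift in new axes [ 0.0012  0.0011 -0.0008]
```

arm_command(moves=[0,0,-0.001,-0.0062,0.0062,0.0037,1,0,0,0,0,0,0,1])

```text
clock: 8.9
eef_pos: [0.4072, 0.1897, 0.1964]
tool_rot: [-0.494, 0.506, 0.495, 0.504]
ft_force: [-0.2, -0.1, 0.1]
grip_width: 0.0422
```

```bash
python3 -c "
from h import *
O=np.array([.561,.187,0]); a=np.radians(-1.2); X=np.array([np.cos(a),np.sin(a),0])
t=O+X*(-.155); t[2]=.19
goto(t,-1.2)
a=bot.camera('side')[:,:,::-1]; b=bot.camera('scene')[:,:,::-1]
cv2.imwrite('pics/side8.png',a);cv2.imwrite('pics/scene8.png',b)
cv2.imwrite('pics/s8.png',np.hstack([cv2.resize(a[125:175,185:250],None,fx=6,fy=8,interpolation=cv2.INTER_CUBIC),cv2.resize(b[145:195,250:315],None,fx=6,fy=8,interpolation=cv2.INTER_CUBIC)]))
"
```

```text
pose [0.4072 0.1897 0.1964] heading -1.2244783298054933 t 8.9 w 0.04220457398382383 F [-0.1565 -0.1327  0.1028]
shift tool [0.0064 0.0012 0.0005] rows 0.15585957007827925
turn [-0.0004 -0.0011 -0.0023] shift in new axes [0.0064 0.0012 0.0005]
```

View pics/s8.png

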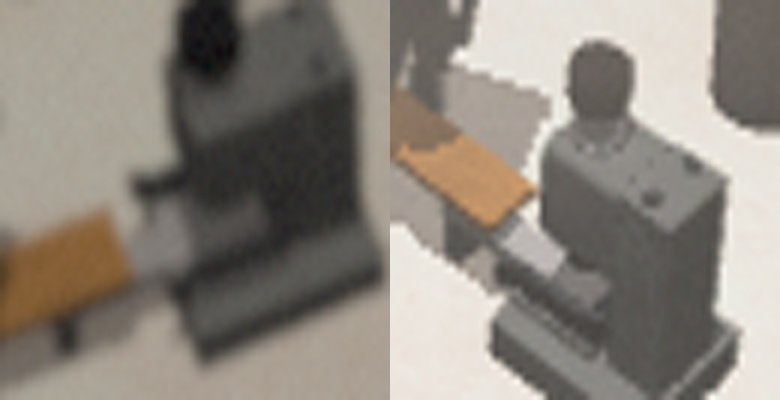

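```bash
python3 -c "
from h import *
O=np.array([.561,.187,0]); a=np.radians(-1.2); X=np.array([np.cos(a),np.sin(a)]);Y=np.array([-X[1],X[0]])
def rep(n,p): print(n,p, 'press xy',X@(p[:2]-O[:2]),Y@(p[:2]-O[:2]))
S=lambda u,v,z:plane('side',(185+u/6,125+v/8),z); C=lambda u,v,z:plane('scene',(250+(u-390)/6,145+v/8),z)
A,B=S(105,210,.044),S(132,275,.044); rep('side nose mid',(A+B)/2); print(np.linalg.norm(A-B))
A,B=C(535,190,.044),C(492,226,.044); rep('scene nose mid',(A+B)/2); print(np.linalg.norm(A-B))
print('tongue visible edges; side:');rep('L',S(180,235,.03)); 
# tongue edges in initial side/scene images
o=bot.get_obs(); M=R.from_quat(o['tool_rot']).as_matrix(); n=o['eef_pos']+M@[.157,-.0955,0.0]; rep('nose from hand z0',n)
S2=lambda u,v,z:plane('side',(185+(u-395)/5.5,115+(v-330)/4),z); C2=lambda u,v,z:plane('scene',(250+u/5.5,140+(v-330)/4),z)
rep('scene front L/R',(C2(50,455,.03)+C2(78,440,.03))/2)
rep('side front',(S2(433,512,.03)+S2(445,532,.03))/2)
rep('scene cap',C2(192,383,.15)); rep('side cap',S2(586,380,.15))
"
```

```text
side nose mid [0.5019 0.1812 0.044 ] press xy -0.05899779113775557 -0.00704978358024559
0.04002732678349049
scene nose mid [0.5085 0.1865 0.044 ] press xy -0.05250704726256016 -0.0016253833113178233
0.039565020529363615
tongue visible edges; side:
L [0.5377 0.1821 0.03  ] press xy -0.02322340182339523 -0.005401465764167265
nose from hand z0 [0.5031 0.188  0.0399] press xy -0.057931954359069636 -0.00021250361585872552
scene front L/R [0.4658 0.1867 0.03  ] press xy -0.09516703180573223 -0.0023337427365132026
side front [0.4575 0.1783 0.03  ] press xy -0.10326099487194032 -0.010881782071318968
scene cap [0.5671 0.1836 0.15  ] press xy 0.006195654366939778 -0.00324619018551562
side cap [0.5633 0.1785 0.15  ] press xy 0.0025243439095549683 -0.008398980176737536
```

Relative to the tongue and cap in the same images, the tag sits roughly 1 mm to +y. I'll correct this and lower to just above the bed.

arm_command(moves=[0.004,0,-0.0007,0,0,-0.002,1,0.004,0,0,0,0,0,1,0,0,0,0,0,0,1])

```text
clock: 9.25
eef_pos: [0.4088, 0.1898, 0.1906]
tool_rot: [-0.496, 0.503, 0.494, 0.508]
ft_force: [-0.3, -0.3, -0.4]
grip_width: 0.0419
```

```bash
python3 -c "
from h import *
O=np.array([.561,.186,0]); a=np.radians(-1.2); X=np.array([np.cos(a),np.sin(a),0])
t=O+X*(-.115); t[2]=.188
goto(t,-1.2)
"
```

```text
pose [0.4088 0.1898 0.1906] heading -1.2377365030546015 t 9.25 w 0.04185327333064274 F [-0.2928 -0.3305 -0.3775]
shift tool [ 0.0028 -0.0372 -0.0006] rows 0.8943420710198504
turn [-0.0006  0.0027  0.0066] shift in new axes [ 0.0026 -0.0372 -0.0006]
```

arm_command(moves=[0.002,-0.006,-0.0005,0,0.0027,0.0066,1,0,-0.006,0,0,0,0,1,0,-0.006,0,0,0,0,1,0,0,0,0,0,0,1])

```text
clock: 9.58
eef_pos: [0.4289, 0.1891, 0.1889]
tool_rot: [-0.495, 0.505, 0.495, 0.506]
ft_force: [-0.6, -0.4, -0.5]
grip_width: 0.0423
```

```bash
python3 -c "
from h import *
O=np.array([.561,.186,0]); a=np.radians(-1.2); X=np.array([np.cos(a),np.sin(a),0])
t=O+X*(-.115); t[2]=.188
goto(t,-1.2)
"
```

```text
pose [0.4289 0.1891 0.1889] heading -1.2143884935791325 t 9.5833 w 0.04234153008771113 F [-0.6284 -0.4358 -0.4975]
shift tool [ 0.0009 -0.0171 -0.0003] rows 0.4117516427420848
turn [-0.0003  0.0002  0.0009] shift in new axes [ 0.0009 -0.0171 -0.0003]
```

arm_command(moves=[0,-0.006,0,0,0,0,1,0,-0.006,0,0,0,0,1,0,-0.005,0,0,0,0,1,0,0,0,0,0,0,1])

```text
clock: 9.92
eef_pos: [0.4486, 0.1887, 0.1889]
tool_rot: [-0.495, 0.505, 0.494, 0.506]
ft_force: [0.2, 0.4, 0.0]
grip_width: 0.042
```

```bash
python3 -c "
from h import *
O=np.array([.561,.186,0]); a=np.radians(-1.2); X=np.array([np.cos(a),np.sin(a),0])
t=O+X*(-.115); t[2]=.188
goto(t,-1.2)
a=bot.camera('side')[:,:,::-1]; b=bot.camera('scene')[:,:,::-1]
cv2.imwrite('pics/s9.png',np.hstack([cv2.resize(a[125:175,185:250],None,fx=6,fy=8,interpolation=cv2.INTER_CUBIC),cv2.resize(b[145:195,250:315],None,fx=6,fy=8,interpolation=cv2.INTER_CUBIC)]))
"
```

```text
pose [0.4486 0.1887 0.1889] heading -1.2481170009608753 t 9.9167 w 0.04200119206074489 F [0.2417 0.3766 0.0237]
shift tool [ 0.0009  0.0026 -0.0003] rows 0.0656945868281204
turn [-0.0008  0.0005  0.0016] shift in new axes [ 0.0009  0.0026 -0.0003]
```

View pics/s9.png

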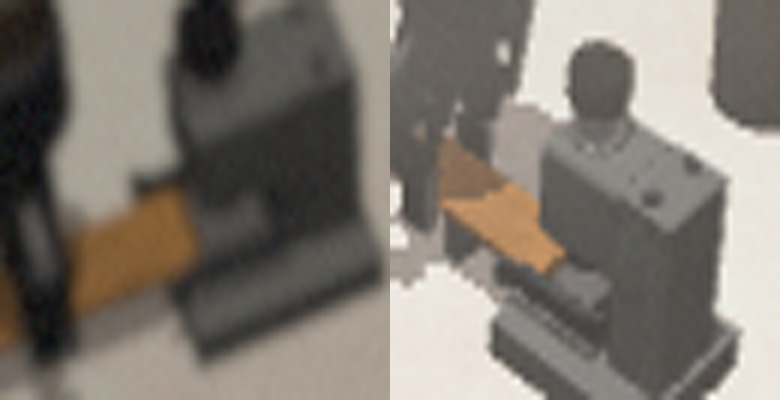

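The nose has passed the mouth cleanly with no force. Going further in, watching the force.

arm_command(moves=[0.0005,-0.004,0,0,0,0,1,0,-0.004,0,0,0,0,1,0,-0.004,0,0,0,0,1,0,0,0,0,0,0,1])

```text
clock: 10.35
eef_pos: [0.4598, 0.1882, 0.188]
tool_rot: [-0.495, 0.506, 0.495, 0.505]
ft_force: [0.5, 0.0, 0.5]
grip_width: 0.0421
```

```bash
python3 -c "
from h import *
O=np.array([.561,.186,0]); a=np.radians(-1.2); X=np.array([np.cos(a),np.sin(a),0])
t=O+X*(-.0935); t[2]=.188
goto(t,-1.2)
"
```

```text
pose [0.4598 0.1882 0.188 ] heading -1.1952760567343488 t 10.35 w 0.04208108966290621 F [0.5474 0.0093 0.4717]
shift tool [-0.0001 -0.0077 -0.0001] rows 0.18579626880498243
turn [ 0.0001 -0.0003 -0.0013] shift in new axes [-0.     -0.0077 -0.0001]
```

arm_command(moves=[0,-0.004,0,0,0,0,1,0,-0.004,0,0,0,0,1,0,-0.004,0,0,0,0,1,0,0,0,0,0,0,1])

```text
clock: 10.68
eef_pos: [0.4731, 0.1879, 0.1879]
tool_rot: [-0.495, 0.506, 0.495, 0.505]
ft_force: [0.7, -0.6, -0.4]
grip_width: 0.0421
```

```bash
python3 -c "
from h import *
O=np.array([.561,.186,0]); a=np.radians(-1.2); X=np.array([np.cos(a),np.sin(a),0])
t=O+X*(-.0935); t[2]=.188
goto(t,-1.2)
a=bot.camera('side')[:,:,::-1]; b=bot.camera('wrist')[:,:,::-1]; cv2.imwrite('pics/w10.png',b)
"
```

```text
pose [0.4731 0.1879 0.1879] heading -1.191768438148409 t 10.6833 w 0.042053185536666836 F [ 0.6785 -0.5553 -0.3785]
shift tool [-0.      0.0056 -0.0001] rows 0.13372497466238087
turn [ 0.0001 -0.0004 -0.0011] shift in new axes [-0.0001  0.0056 -0.0001]
```

View pics/w10.png

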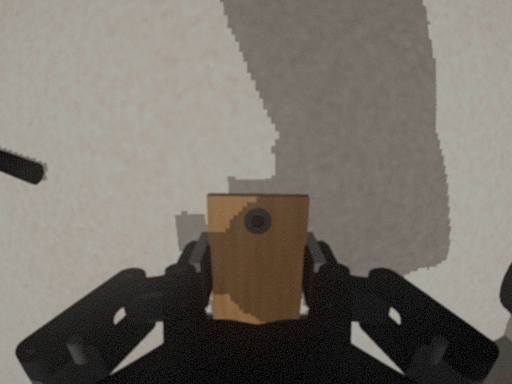

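No load and correctly aligned. Approaching the stop in fine steps.

arm_command(moves=[0,-0.002,0,0,0,0,1,0,-0.002,0,0,0,0,1,0,-0.002,0,0,0,0,1,0,-0.002,0,0,0,0,1,0,0,0,0,0,0,1])

```text
clock: 11.2
eef_pos: [0.4805, 0.1876, 0.1876]
tool_rot: [-0.494, 0.506, 0.495, 0.504]
ft_force: [-0.3, -0.7, 0.0]
grip_width: 0.0428
```

arm_command(moves=[0,-0.001,0,0,0,0,1])

```text
clock: 11.28
eef_pos: [0.4815, 0.1875, 0.1875]
tool_rot: [-0.494, 0.506, 0.496, 0.504]
ft_force: [-0.4, -0.3, -0.7]
grip_width: 0.0425
```

arm_command(moves=[0,-0.001,0,0,0,0,1])

```text
clock: 11.37
eef_pos: [0.4826, 0.1875, 0.1875]
tool_rot: [-0.494, 0.506, 0.496, 0.504]
ft_force: [0.6, -0.7, -1.0]
grip_width: 0.0423
```

```bash
python3 -c "
from h import *
O=np.array([.561,.186,0]); a=np.radians(-1.2); X=np.array([np.cos(a),np.sin(a),0])
t=O+X*(-.0735); t[2]=.188
goto(t,-1.2)
"
```

```text
pose [0.4826 0.1875 0.1875] heading -1.1670012613392107 t 11.3667 w 0.04233674128245249 F [ 0.5684 -0.6784 -0.9862]
shift tool [-0.0005 -0.0049  0.0001] rows 0.11917494928635437
turn [ 0.0006 -0.0011 -0.0036] shift in new axes [-0.0005 -0.0049  0.0001]
```

arm_command(moves=[0,-0.001,0,0,0,0,1])

```text
clock: 11.45
eef_pos: [0.4836, 0.1875, 0.1875]
tool_rot: [-0.494, 0.506, 0.496, 0.504]
ft_force: [0.2, 0.0, -0.7]
grip_width: 0.0426
```

arm_command(moves=[0,-0.001,0,0,0,0,1])

```text
clock: 11.53
eef_pos: [0.4847, 0.1875, 0.1875]
tool_rot: [-0.494, 0.506, 0.496, 0.504]
ft_force: [0.3, 0.8, 0.4]
grip_width: 0.0422
```

arm_command(moves=[0,-0.0007,0,0,0,0,1])

```text
clock: 11.62
eef_pos: [0.4855, 0.1875, 0.1875]
tool_rot: [-0.494, 0.506, 0.496, 0.504]
ft_force: [-0.3, -0.5, -1.1]
grip_width: 0.0421
```

arm_command(moves=[0,-0.0007,0,0,0,0,1])

```text
clock: 11.7
eef_pos: [0.4863, 0.1874, 0.1875]
tool_rot: [-0.494, 0.506, 0.496, 0.504]
ft_force: [-0.9, -0.0, 0.9]
grip_width: 0.0424
```

arm_command(moves=[0,-0.0007,0,0,0,0,1])

```text
clock: 11.78
eef_pos: [0.4871, 0.1874, 0.1875]
tool_rot: [-0.494, 0.506, 0.496, 0.504]
ft_force: [0.2, -0.3, -0.2]
grip_width: 0.0421
```

arm_command(moves=[0,-0.0007,0,0,0,0,1])

```text
clock: 11.87
eef_pos: [0.4879, 0.1874, 0.1875]
tool_rot: [-0.494, 0.506, 0.496, 0.504]
ft_force: [0.5, 0.1, -0.9]
grip_width: 0.0421
```

arm_command(moves=[0,-0.0007,0,0,0,0,1])

```text
clock: 11.95
eef_pos: [0.4886, 0.1874, 0.1875]
tool_rot: [-0.494, 0.506, 0.496, 0.504]
ft_force: [0.2, -0.5, -0.3]
grip_width: 0.0425
```

arm_command(moves=[0,-0.0007,0,0,0,0,1])

```text
clock: 12.03
eef_pos: [0.4891, 0.1873, 0.1874]
tool_rot: [-0.494, 0.506, 0.496, 0.504]
ft_force: [-2.5, 0.1, 0.2]
grip_width: 0.0422
```

arm_command(moves=[0,-0.0007,0,0,0,0,1])

```text
clock: 12.12
eef_pos: [0.4893, 0.1873, 0.1872]
tool_rot: [-0.494, 0.507, 0.496, 0.503]
ft_force: [-2.1, 0.2, 0.1]
grip_width: 0.0426
```

arm_command(moves=[0,-0.0007,0,0,0,0,1])

```text
clock: 12.2
eef_pos: [0.4895, 0.1873, 0.187]
tool_rot: [-0.493, 0.507, 0.497, 0.503]
ft_force: [-2.6, -0.2, 0.0]
grip_width: 0.0424
```

Contact at TCP x≈0.489, with a steady 2–2.6 N opposing. That is where the back stop should be. Releasing.

arm_command(moves=[0,0,0,0,0,0,-0.2,0,0,0,0,0,0,-0.4,0,0,0,0,0,0,-0.6,0,0,0,0,0,0,-0.7,0,0,0,0,0,0,-0.7,0,0,0,0,0,0,-0.7,0,0,0,0,0,0,-0.7])

```text
clock: 12.78
eef_pos: [0.491, 0.1874, 0.1877]
tool_rot: [-0.494, 0.506, 0.496, 0.504]
ft_force: [0.2, -0.4, -0.5]
grip_width: 0.0724
```

```bash
python3 -c "
from h import *
goto([.4895,.1873,.26],-1.2)
o=bot.get_obs(); np.savez('w11.npz',p=o['eef_pos'],q=o['tool_rot'])
b=bot.camera('wrist')[:,:,::-1]; cv2.imwrite('pics/w11.png',b)
"
```

```text
pose [0.491  0.1874 0.1877] heading -1.1545419597504383 t 12.7833 w 0.07244839558601399 F [ 0.1685 -0.4271 -0.4841]
shift tool [-0.0723  0.0018 -0.0002] rows 1.7347653228464457
turn [ 0.0008 -0.001  -0.0035] shift in new axes [-0.0723  0.0015 -0.0001]
```

View pics/w11.png

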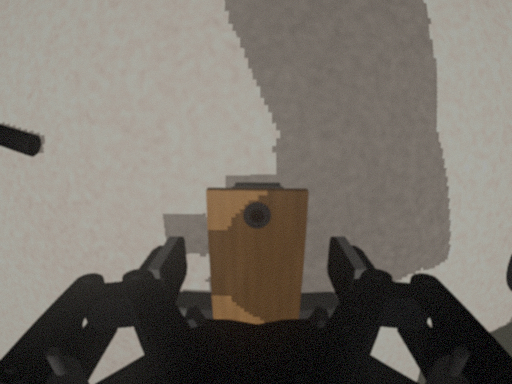

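Released. The tag lies on the tongue, tail edge at row 188, and the dark front face of the tongue is just visible behind it (rows 183–187). I'll measure tail against tongue front after rising a little.

arm_command(moves=[-0.015,0,0,0,-0.001,-0.0035,-0.7,-0.03,0,0,0,0,0,-0.7,-0.04,0,0,0,0,0,-0.7,-0.04,0.0,0,0,0,0,-0.7,-0.04,0.0,0,0,0,0,-0.7,0,0,0,0,0,0,-0.7,0,0,0,0,0,0,-0.7])

```text
clock: 13.42
eef_pos: [0.4899, 0.1869, 0.3575]
tool_rot: [-0.494, 0.507, 0.496, 0.503]
ft_force: [0.5, -0.1, -1.0]
grip_width: 0.0724
```

```bash
python3 -c "
from h import *
goto([.56,.187,.36],-1.2)
o=bot.get_obs(); np.savez('w12.npz',p=o['eef_pos'],q=o['tool_rot'])
b=bot.camera('wrist')[:,:,::-1]; cv2.imwrite('pics/w12.png',b)
"
```

```text
pose [0.4899 0.1869 0.3575] heading -1.1640895355302554 t 13.4167 w 0.0724408451303499 F [ 0.5349 -0.1213 -0.9548]
shift tool [-0.0029 -0.0701  0.0015] rows 1.681784435020241
turn [ 0.0006 -0.0029 -0.0067] shift in new axes [-0.0025 -0.0701  0.0016]
```

View pics/w12.png

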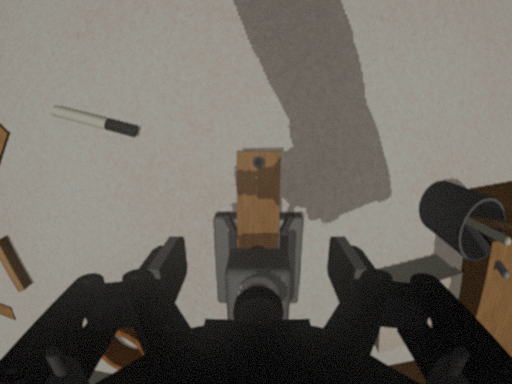

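arm_command(moves=[-0.01,-0.014,0,0,0,0,0.2,-0.01,-0.014,0,0,0,0,0.6,-0.01,-0.014,0,0,0,0,1,-0.01,-0.014,0,0,0,0,1,0,-0.014,0,0,-0.003,-0.0067,1,0,0,0,0,0,0,1,0,0,0,0,0,0,1,0,0,0,0,0,0,1])

```text
clock: 14.13
eef_pos: [0.5606, 0.185, 0.388]
tool_rot: [-0.493, 0.51, 0.498, 0.5]
ft_force: [-0.8, 0.0, 0.1]
grip_width: -0.0002
```

```bash
python3 -c "
from h import *
goto([.56,.187,.36],-1.2)
o=bot.get_obs(); np.savez('w13.npz',p=o['eef_pos'],q=o['tool_rot'])
b=bot.camera('wrist')[:,:,::-1]; cv2.imwrite('pics/w13.png',b)
cv2.imwrite('pics/w13c.png',cv2.convertScaleAbs(cv2.resize(b[60:250,205:305],None,fx=5,fy=3.1,interpolation=cv2.INTER_CUBIC),alpha=1.8))
"
```

```text
pose [0.5606 0.185  0.388 ] heading -1.1259375957011637 t 14.1333 w -0.0002479268351773881 F [-0.8155  0.0061  0.1181]
shift tool [0.028  0.0002 0.0021] rows 0.6737218702945322
turn [ 0.0013 -0.0052 -0.015 ] shift in new axes [0.028  0.0007 0.002 ]
```

View pics/w13.png

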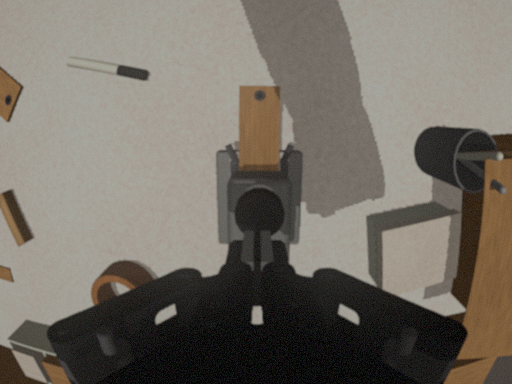

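View pics/w13c.png

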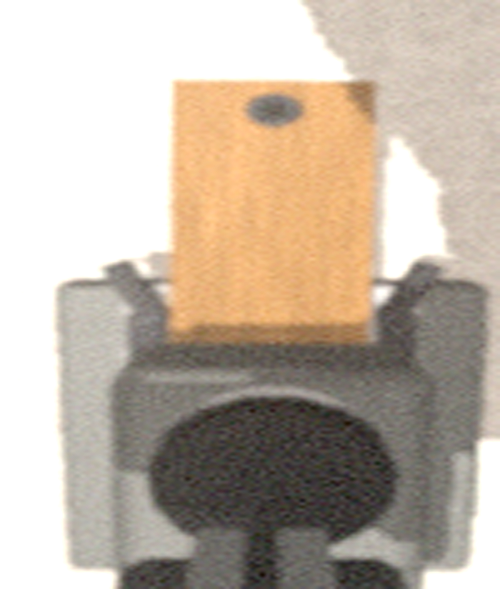

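```bash
python3 -c "
from h import *
w=np.load('w13.npz'); P=(w['p'],w['q'])
f=lambda u,v,z:plane('wrist',(205+u/5,60+v/3.1),z,P)
T=(f(174,82,.035)+f(377,82,.035))/2; B=(f(62,284,.022)+f(487,291,.022))/2; C=f(273,474,.15)
print('tail',T,'w',np.linalg.norm(f(174,82,.035)-f(377,82,.035)),'basefront',B,'cap',C)
a=np.radians(-1.2); X=np.array([np.cos(a),np.sin(a)]);Y=np.array([-X[1],X[0]])
for n,q,e in (('base',B,-.035),('cap',C,0)):
    d=(T-q)[:2]; print(n,'tail rel',X@d+e,'(home -0.108)',Y@d)
q1=(f(170,340,.035)+f(368,340,.035))/2; print('tag dir',np.degrees(np.arctan2(*(q1-T)[1::-1])))
M=R.from_quat(w['q']).as_matrix(); print('tip now',w['p']+M@[.173,0,0])
"
```

```text
tail [0.4545 0.1901 0.035 ] w 0.04358793510981809 basefront [0.5282 0.1886 0.022 ] cap [0.559 0.187 0.15 ]
base tail rel -0.1087490157254926 (home -0.108) -3.4566104953037994e-05
cap tail rel -0.10461142419904647 (home -0.108) 0.0009237728990637815
tag dir -2.001751502406043
tip now [0.558  0.1842 0.215 ]
```

The tail measures -108.7 mm from the base front (home is -108), which agrees within the error. To be sure it's fully home, I'll give the tail one gentle closed-finger nudge before pressing.

```bash
python3 -c "
from h import *
goto([.42,.1905,.24],-1.2)
"
```

```text
pose [0.5603 0.185  0.3878] heading -1.1145178021976083 t 14.1833 w 9.458957546884026e-05 F [ 0.5052 -0.0411 -1.0582]
shift tool [0.15   0.1381 0.0035] rows 4.8899280905880165
turn [ 0.0015 -0.0055 -0.0157] shift in new axes [0.1478 0.1404 0.0025]
```

arm_command(moves=[0,0.028,0.0005,0.0015,-0.0055,-0.0157,1,0,0.028,0.0005,0,0,0,1,0,0.028,0.0005,0,0,0,1,0,0.028,0.0005,0,0,0,1,0,0.028,0.0005,0,0,0,1,0,0,0,0,0,0,1,0,0,0,0,0,0,1])

```text
clock: 14.77
eef_pos: [0.4094, 0.1891, 0.3808]
tool_rot: [-0.493, 0.51, 0.497, 0.5]
ft_force: [0.1, -0.2, 0.0]
grip_width: 0.0001
```

```bash
python3 -c "
from h import *
goto([.42,.1905,.225],-1.2)
"
```

```text
pose [0.4094 0.1891 0.3808] heading -1.1461624937257586 t 14.7667 w 0.00014250024925951897 F [ 0.1066 -0.2306  0.0244]
shift tool [ 0.1556 -0.0127  0.0024] rows 3.744101512637339
turn [ 0.001  -0.0051 -0.0133] shift in new axes [ 0.1558 -0.0106  0.0016]
```

arm_command(moves=[0,-0.008,0.0015,0.001,-0.0051,-0.0133,1,0,0,0,0,0,0,1,0.035,0,0,0,0,0,1,0.035,0,0,0,0,0,1,0.035,0,0,0,0,0,1,0.03,0,0,0,0,0,1,0.015,0,0,0,0,0,1,0,0,0,0,0,0,1])

```text
clock: 15.43
eef_pos: [0.4279, 0.1924, 0.2279]
tool_rot: [-0.496, 0.5, 0.491, 0.512]
ft_force: [-0.7, -0.8, 0.1]
grip_width: -0.0002
```

```bash
python3 -c "
from h import *
goto([.437,.1905,.2045],-1.2)
"
```

```text
pose [0.4279 0.1924 0.2279] heading -1.4034874344890949 t 15.4333 w -0.00022321931091869309 F [-0.7423 -0.8417  0.0943]
shift tool [ 0.0235 -0.0087 -0.0018] rows 0.603017735473745
turn [-0.0035  0.0072  0.0172] shift in new axes [ 0.0234 -0.0091 -0.0017]
```

arm_command(moves=[0,0.003,-0.0015,-0.0035,0.0072,0.0172,1,0,0,0,0,0,0,1])

```text
clock: 15.6
eef_pos: [0.426, 0.1907, 0.227]
tool_rot: [-0.494, 0.507, 0.495, 0.504]
ft_force: [-1.2, 0.5, 0.2]
grip_width: 0.0001
```

```bash
python3 -c "
from h import *
goto([.432,.1905,.2045],-1.2)
"
```

```text
pose [0.426  0.1907 0.227 ] heading -1.2578638379797678 t 15.6 w 5.0571308822183443e-05 F [-1.1683  0.5154  0.161 ]
shift tool [ 0.0225 -0.0061 -0.    ] rows 0.5582141352703169
turn [-0.001  -0.0017 -0.0037] shift in new axes [ 0.0225 -0.006  -0.0001]
```

arm_command(moves=[0.011,0,0,0,-0.0017,-0.0037,1,0.01,0,0,0,0,0,1,0,0,0,0,0,0,1])

```text
clock: 15.85
eef_pos: [0.4294, 0.1916, 0.2092]
tool_rot: [-0.495, 0.503, 0.493, 0.508]
ft_force: [-0.5, 0.8, 0.5]
grip_width: -0.0
```

```bash
python3 -c "
from h import *
goto([.440,.1905,.2045],-1.2)
b=bot.camera('wrist')[:,:,::-1]; cv2.imwrite('pics/w14.png',b)
a=bot.camera('side')[:,:,::-1]; b=bot.camera('scene')[:,:,::-1]
cv2.imwrite('pics/s14.png',np.hstack([cv2.resize(a[125:175,175:240],None,fx=6,fy=8,interpolation=cv2.INTER_CUBIC),cv2.resize(b[145:195,240:305],None,fx=6,fy=8,interpolation=cv2.INTER_CUBIC)]))
"
```

```text
pose [0.4294 0.1916 0.2092] heading -1.3113383410887893 t 15.85 w -5.220249775693815e-06 F [-0.4684  0.8327  0.5327]
shift tool [ 0.0048 -0.0105 -0.0009] rows 0.27868838979345734
turn [-0.0019  0.0035  0.0076] shift in new axes [ 0.0047 -0.0106 -0.0009]
```

View pics/s14.png

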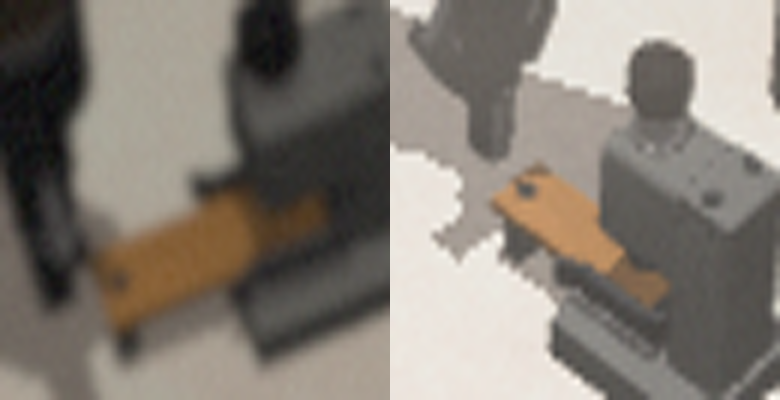

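View pics/w14.png

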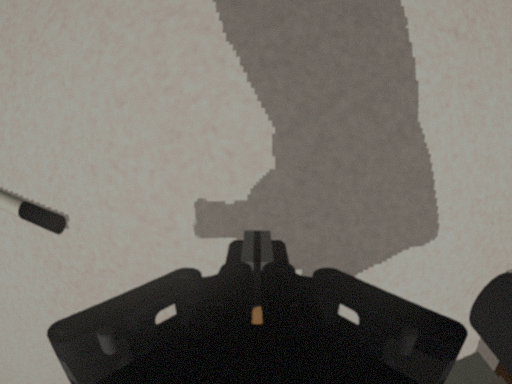

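The tag reaches well under the head, and the fingers stand just behind its tail, 4 mm too high. Lower, straighten, then nudge.

arm_command(moves=[0.0045,0.001,-0.0009,-0.002,0.0035,0.0076,1,0,0,0,0,0,0,1])

```text
clock: 16.17
eef_pos: [0.4292, 0.1912, 0.2071]
tool_rot: [-0.495, 0.504, 0.494, 0.506]
ft_force: [-1.1, 0.0, -0.1]
grip_width: -0.0001
```

arm_command(moves=[0,-0.004,0,0,0,0,1,0,-0.004,0,0,0,0,1,0,0,0,0,0,0,1])

```text
clock: 16.42
eef_pos: [0.4381, 0.1912, 0.2079]
tool_rot: [-0.496, 0.503, 0.494, 0.507]
ft_force: [1.4, -0.3, 0.3]
grip_width: 0.0004
```

```bash
python3 -c "
from h import *
goto([.443,.1905,.2045],-1.2)
"
```

```text
pose [0.4381 0.1912 0.2079] heading -1.143601194265414 t 16.4167 w 0.0004059142013455817 F [ 1.3577 -0.2782  0.2639]
shift tool [ 0.0034 -0.0049 -0.0006] rows 0.14412823685694587
turn [0.001  0.0022 0.0047] shift in new axes [ 0.0034 -0.0049 -0.0006]
```

arm_command(moves=[0.0035,0,0,0,0.0022,0.0047,1,0.001,0,0,0,0,0,1,0,0,0,0,0,0,1])

```text
clock: 16.67
eef_pos: [0.4388, 0.1913, 0.2032]
tool_rot: [-0.495, 0.505, 0.495, 0.505]
ft_force: [0.7, 0.4, -0.1]
grip_width: 0.0001
```

arm_command(moves=[0,-0.001,0,0,0,0,1,0,-0.001,0,0,0,0,1])

```text
clock: 16.83
eef_pos: [0.4405, 0.1911, 0.2028]
tool_rot: [-0.495, 0.505, 0.495, 0.505]
ft_force: [0.4, -0.9, 0.8]
grip_width: 0.0002
```

arm_command(moves=[0,-0.001,0,0,0,0,1])

```text
clock: 16.92
eef_pos: [0.4415, 0.1911, 0.2027]
tool_rot: [-0.495, 0.505, 0.495, 0.505]
ft_force: [0.6, -0.0, 0.1]
grip_width: -0.0
```

arm_command(moves=[0,-0.001,0,0,0,0,1])

```text
clock: 17.0
eef_pos: [0.4426, 0.1911, 0.2027]
tool_rot: [-0.495, 0.505, 0.495, 0.505]
ft_force: [0.7, -0.8, -0.0]
grip_width: 0.0001
```

arm_command(moves=[-0.001,-0.0007,0,0,0,0,1])

```text
clock: 17.08
eef_pos: [0.4433, 0.191, 0.2036]
tool_rot: [-0.495, 0.506, 0.495, 0.504]
ft_force: [0.4, 0.4, 1.3]
grip_width: -0.0001
```

arm_command(moves=[0,-0.0007,0,0,0,0,1])

```text
clock: 17.17
eef_pos: [0.4441, 0.1911, 0.2038]
tool_rot: [-0.495, 0.505, 0.495, 0.505]
ft_force: [-1.2, 0.0, 1.0]
grip_width: 0.0001
```

arm_command(moves=[0,-0.0007,0,0,0,0,1])

```text
clock: 17.25
eef_pos: [0.4444, 0.191, 0.2038]
tool_rot: [-0.494, 0.506, 0.496, 0.504]
ft_force: [-3.2, 0.6, 1.1]
grip_width: 0.0001
```

arm_command(moves=[0,-0.0007,0,0,0,0,1])

```text
clock: 17.33
eef_pos: [0.4446, 0.1909, 0.2037]
tool_rot: [-0.494, 0.506, 0.496, 0.504]
ft_force: [-2.7, 1.3, 2.2]
grip_width: -0.0001
```

arm_command(moves=[0,-0.0007,0,0,0,0,1])

```text
clock: 17.42
eef_pos: [0.4449, 0.1909, 0.2037]
tool_rot: [-0.494, 0.506, 0.497, 0.503]
ft_force: [-3.4, 0.4, 1.9]
grip_width: -0.0002
```

Hard contact at the tail, a steady 3 N against free-sliding 0.1 N, so the tag is home. Retreating, then rising to the cap.

arm_command(moves=[0,0.006,0,0,0,0,1,0,0.012,0,0,0,0,1,0,0.01,0,0,0,0,1,-0.03,0,0,0,0,0,1,-0.035,0,0,0,0,0,1,-0.035,0,0,0,0,0,1,-0.035,0,0,0,0,0,1,-0.03,0,0,0,0,0,1,0,0,0,0,0,0,1,0,0,0,0,0,0,1])

```text
clock: 18.25
eef_pos: [0.4125, 0.191, 0.3743]
tool_rot: [-0.495, 0.507, 0.495, 0.503]
ft_force: [-0.1, -1.1, -1.0]
grip_width: 0.0001
```

```bash
python3 -c "
from h import *
goto([.5625,.1865,.37],-1.2)
"
```

```text
pose [0.4125 0.191  0.3743] heading -1.1049680297329063 t 18.25 w 0.00012819516433475956 F [-0.0845 -1.1418 -1.0343]
shift tool [ 0.0036 -0.1501 -0.0016] rows 3.600429246388307
turn [ 0.0017 -0.0042 -0.0046] shift in new axes [ 0.0043 -0.1501 -0.0014]
```

arm_command(moves=[0,-0.028,0,0.0017,-0.0042,-0.0046,1,0,-0.028,0,0,0,0,1,0,-0.028,0,0,0,0,1,0,-0.028,0,0,0,0,1,0,-0.026,-0.001,0,0,0,1,0,0,0,0,0,0,1,0,0,0,0,0,0,1])

```text
clock: 18.83
eef_pos: [0.5524, 0.1869, 0.3669]
tool_rot: [-0.495, 0.507, 0.496, 0.502]
ft_force: [-1.3, 0.0, 0.2]
grip_width: -0.0004
```

```bash
python3 -c "
from h import *
goto([.5625,.1865,.335],-1.2)
"
```

```text
pose [0.5524 0.1869 0.3669] heading -1.0458595177554793 t 18.8333 w -0.00036208050238928363 F [-1.3406  0.0172  0.2418]
shift tool [ 0.0318 -0.0103 -0.0001] rows 0.8023502643963348
turn [ 0.0027 -0.0031 -0.0051] shift in new axes [ 0.0319 -0.0101 -0.0002]
```

arm_command(moves=[0,-0.01,0,0.0027,-0.0031,-0.0051,1,0,0,0,0,0,0,1,0.015,0,0,0,0,0,1,0.013,0,0,0,0,0,1,0,0,0,0,0,0,1])

```text
clock: 19.25
eef_pos: [0.5603, 0.1869, 0.3356]
tool_rot: [-0.494, 0.506, 0.496, 0.504]
ft_force: [-1.2, 0.1, -0.5]
grip_width: -0.0002
```

```bash
python3 -c "
from h import *
goto([.5625,.1865,.325],-1.2)
b=bot.camera('wrist')[:,:,::-1]; cv2.imwrite('pics/w15.png',b)
"
```

```text
pose [0.5603 0.1869 0.3356] heading -1.1499250415894866 t 19.25 w -0.00018304087251641828 F [-1.1592  0.096  -0.544 ]
shift tool [ 0.0106 -0.0022 -0.0003] rows 0.2605057258636451
turn [ 0.0009 -0.0012 -0.0036] shift in new axes [ 0.0106 -0.0022 -0.0004]
```

View pics/w15.png

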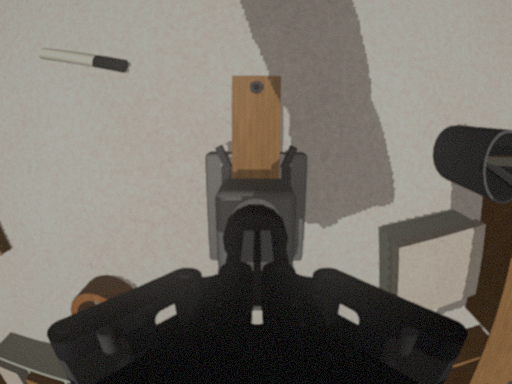

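The closed fingertips are right over the cap (centre about (256,235)). Pressing down slowly.

arm_command(moves=[0.004,-0.002,0,0,-0.0012,-0.0036,1,0.003,0,0,0,0,0,1,0.002,0,0,0,0,0,1,0,0,0,0,0,0,1])

```text
clock: 19.63
eef_pos: [0.562, 0.1875, 0.3299]
tool_rot: [-0.496, 0.503, 0.494, 0.506]
ft_force: [0.2, -0.1, 0.3]
grip_width: -0.0004
```

arm_command(moves=[0.002,0,0,0,0,0,1])

```text
clock: 19.72
eef_pos: [0.5622, 0.1876, 0.3287]
tool_rot: [-0.496, 0.503, 0.494, 0.507]
ft_force: [-0.5, 0.2, 0.3]
grip_width: 0.0002
```

arm_command(moves=[0.002,0,0,0,0,0,1])

```text
clock: 19.8
eef_pos: [0.5622, 0.1876, 0.327]
tool_rot: [-0.496, 0.502, 0.494, 0.507]
ft_force: [-0.1, -0.7, -0.0]
grip_width: 0.0001
```

arm_command(moves=[0.002,0,0,0,0,0,1])

```text
clock: 19.88
eef_pos: [0.5623, 0.1877, 0.3252]
tool_rot: [-0.497, 0.502, 0.494, 0.507]
ft_force: [0.7, -0.1, -0.3]
grip_width: -0.0001
```

```bash
python3 -c "
from h import *
goto([.5625,.1865,.323],-1.2)
"
```

```text
pose [0.5623 0.1877 0.3252] heading -1.076452280396894 t 19.8833 w -0.00012416073633322218 F [ 0.6609 -0.1198 -0.2736]
shift tool [ 0.0022 -0.0002 -0.0012] rows 0.059290122264936955
turn [0.0022 0.0027 0.0076] shift in new axes [ 0.0022 -0.0002 -0.0012]
```

arm_command(moves=[0.0015,0,-0.001,0.002,0.0027,0.0076,1])

```text
clock: 19.97
eef_pos: [0.5624, 0.1869, 0.3237]
tool_rot: [-0.495, 0.505, 0.495, 0.505]
ft_force: [1.6, 1.9, 2.9]
grip_width: 0.0003
```

arm_command(moves=[0.002,0,0,0,0,0,1])

```text
clock: 20.05
eef_pos: [0.5624, 0.1868, 0.3223]
tool_rot: [-0.495, 0.505, 0.495, 0.506]
ft_force: [-2.2, -1.5, 4.4]
grip_width: -0.0
```

arm_command(moves=[0.002,0,0,0,0,0,1])

```text
clock: 20.13
eef_pos: [0.5624, 0.1868, 0.3207]
tool_rot: [-0.495, 0.505, 0.495, 0.506]
ft_force: [-1.9, -0.6, 5.2]
grip_width: -0.0001
```

arm_command(moves=[0.002,0,0,0,0,0,1])

```text
clock: 20.22
eef_pos: [0.5623, 0.1868, 0.3191]
tool_rot: [-0.495, 0.505, 0.495, 0.506]
ft_force: [-1.3, -0.1, 5.7]
grip_width: 0.0
```

arm_command(moves=[0.002,0,0,0,0,0,1,0.002,0,0,0,0,0,1])

```text
clock: 20.38
eef_pos: [0.5622, 0.1867, 0.3163]
tool_rot: [-0.495, 0.504, 0.495, 0.506]
ft_force: [-2.6, -0.4, 7.2]
grip_width: 0.0003
```

arm_command(moves=[0.002,0,0,0,0,0,1,0.002,0,0,0,0,0,1])

```text
clock: 20.55
eef_pos: [0.5619, 0.1866, 0.3139]
tool_rot: [-0.495, 0.504, 0.494, 0.507]
ft_force: [-2.5, -1.1, 8.4]
grip_width: 0.0001
```

arm_command(moves=[0.0015,0,0,0,0,0,1])

```text
clock: 20.63
eef_pos: [0.5618, 0.1866, 0.3133]
tool_rot: [-0.495, 0.504, 0.494, 0.507]
ft_force: [-3.3, -0.6, 8.1]
grip_width: -0.0002
```

arm_command(moves=[0.0015,0,0,0,0,0,1])

```text
clock: 20.72
eef_pos: [0.5617, 0.1865, 0.3129]
tool_rot: [-0.495, 0.503, 0.494, 0.507]
ft_force: [-2.6, -1.2, 8.1]
grip_width: -0.0001
```

arm_command(moves=[0.0015,0,0,0,0,0,1])

```text
clock: 20.8
eef_pos: [0.5615, 0.1865, 0.3124]
tool_rot: [-0.495, 0.503, 0.494, 0.507]
ft_force: [-2.3, -0.6, 8.3]
grip_width: 0.0001
```

```bash
python3 -c "
from h import *
goto([.5625,.1865,.3095],-1.2)
"
```

```text
pose [0.5615 0.1865 0.3124] heading -1.202158693192657 t 20.8 w 9.298996725852986e-05 F [-2.3348 -0.5925  8.2918]
shift tool [ 0.0029 -0.001   0.    ] rows 0.07452655539334851
turn [-0.      0.003   0.0057] shift in new axes [ 0.0029 -0.001   0.    ]
```

arm_command(moves=[0.002,0,0,0,0.001,0.003,1])

```text
clock: 20.88
eef_pos: [0.5616, 0.1865, 0.3119]
tool_rot: [-0.495, 0.503, 0.494, 0.507]
ft_force: [-1.6, -0.3, 8.9]
grip_width: -0.0001
```

arm_command(moves=[0.002,0,0,0,0.001,0.002,1])

```text
clock: 20.97
eef_pos: [0.5617, 0.1866, 0.3113]
tool_rot: [-0.495, 0.503, 0.494, 0.507]
ft_force: [-3.4, -0.2, 8.7]
grip_width: -0.0002
```

arm_command(moves=[0.002,0,0,0,0,0,1])

```text
clock: 21.05
eef_pos: [0.5616, 0.1865, 0.3106]
tool_rot: [-0.495, 0.503, 0.494, 0.507]
ft_force: [-4.4, -1.1, 9.0]
grip_width: 0.0
```

arm_command(moves=[0.002,0,0,0,0,0,1])

```text
clock: 21.13
eef_pos: [0.5614, 0.1864, 0.31]
tool_rot: [-0.496, 0.503, 0.494, 0.508]
ft_force: [-3.0, -1.4, 9.9]
grip_width: -0.0003
```

arm_command(moves=[0.002,0,0,0,0.002,0.004,1])

```text
clock: 21.22
eef_pos: [0.5616, 0.1866, 0.31]
tool_rot: [-0.495, 0.503, 0.494, 0.507]
ft_force: [-2.0, -0.2, 13.3]
grip_width: -0.0002
```

arm_command(moves=[0.002,0,0,0,0.001,0.002,1])

```text
clock: 21.3
eef_pos: [0.5616, 0.1866, 0.31]
tool_rot: [-0.495, 0.503, 0.494, 0.507]
ft_force: [-4.9, -0.9, 11.5]
grip_width: 0.0001
```

arm_command(moves=[0.0025,0,0,0,0.001,0.002,1])

```text
clock: 21.38
eef_pos: [0.5616, 0.1866, 0.3099]
tool_rot: [-0.496, 0.503, 0.494, 0.507]
ft_force: [-5.2, -1.8, 15.6]
grip_width: -0.0
```

```bash
python3 -c "
from h import *
goto([.5625,.1865,.3095],-1.2)
"
```

```text
pose [0.5616 0.1866 0.3099] heading -1.2021861680751702 t 21.3833 w -5.876645378432329e-06 F [-5.233  -1.777  15.6216]
shift tool [ 0.0004 -0.0009 -0.0001] rows 0.024898439919069107
turn [-0.      0.0022  0.0055] shift in new axes [ 0.0004 -0.0009 -0.0001]
```

Bottomed at z≈0.310. Raising towards 20 N.

arm_command(moves=[0.003,0,0,0,0,0,1])

```text
clock: 21.47
eef_pos: [0.5613, 0.1865, 0.3099]
tool_rot: [-0.496, 0.503, 0.494, 0.508]
ft_force: [-8.3, -2.8, 19.7]
grip_width: 0.0
```

arm_command(moves=[0.0033,0,0,0,0,0,1])

```text
clock: 21.55
eef_pos: [0.5609, 0.1864, 0.3099]
tool_rot: [-0.496, 0.502, 0.493, 0.509]
ft_force: [-7.4, -3.2, 19.4]
grip_width: 0.0
```

arm_command(moves=[0.0033,0,0,0,0,0,1])

```text
clock: 21.63
eef_pos: [0.5605, 0.1863, 0.3099]
tool_rot: [-0.497, 0.501, 0.493, 0.509]
ft_force: [-7.1, -2.4, 17.8]
grip_width: 0.0001
```

arm_command(moves=[0.0034,0,0,0,0.001,0.003,1,0.0034,0,0,0,0.001,0.003,1])

```text
clock: 21.8
eef_pos: [0.5604, 0.1862, 0.3099]
tool_rot: [-0.497, 0.501, 0.493, 0.51]
ft_force: [-6.3, -1.6, 17.0]
grip_width: -0.0001
```

arm_command(moves=[0.0034,0,0,0,0.001,0.003,1,0.0034,0,0,0,0.001,0.003,1])

```text
clock: 21.97
eef_pos: [0.5602, 0.1861, 0.3099]
tool_rot: [-0.497, 0.501, 0.493, 0.51]
ft_force: [-5.7, -0.7, 17.9]
grip_width: 0.0002
```

arm_command(moves=[0.0034,0,0,0,0.001,0.003,1,0.0034,0,0,0,0.001,0.003,1])

```text
clock: 22.13
eef_pos: [0.5601, 0.1861, 0.3099]
tool_rot: [-0.497, 0.5, 0.493, 0.51]
ft_force: [-5.6, -1.6, 17.5]
grip_width: -0.0003
```

arm_command(moves=[0.0034,0,0,0,0.001,0.003,1,0.0034,0,0,0,0.001,0.003,1])

```text
clock: 22.3
eef_pos: [0.56, 0.186, 0.3099]
tool_rot: [-0.497, 0.5, 0.492, 0.51]
ft_force: [-5.3, -1.0, 17.1]
grip_width: -0.0002
```

End-of-row readings stay at 17–20 N. To rule out dips between rows, I'll hold one steady target through camera calls, during which the arm holds its last target.

arm_command(moves=[0.0038,0,0,0,0.001,0.003,1])

```text
clock: 22.38
eef_pos: [0.5599, 0.186, 0.3098]
tool_rot: [-0.497, 0.5, 0.492, 0.511]
ft_force: [-6.4, -2.4, 21.0]
grip_width: -0.0001
```

```bash
python3 -c "
from h import *
goto([.5625,.1865,.3095],-1.2)
for i in range(12):
    im=bot.camera('side' if i%2 else 'scene'); o=bot.get_obs(); print(o['clock'],o['eef_pos'],o['ft_force'],np.linalg.norm(o['ft_force']))
    if i==6: cv2.imwrite('pics/scene16.png',im[:,:,::-1])
    if i==7: cv2.imwrite('pics/side16.png',im[:,:,::-1])
"
```

```text
pose [0.5599 0.186  0.3098] heading -1.2206143404602 t 22.3833 w -0.0001238994647514271 F [-6.354  -2.3744 21.0435]
shift tool [ 0.0004 -0.0025  0.0006] rows 0.06314748537063354
turn [-0.0003  0.0063  0.0149] shift in new axes [ 0.0003 -0.0025  0.0006]
22.4333 [0.5599 0.186  0.3099] [-5.5425 -2.1354 18.7865] 19.70308713692926
22.4833 [0.5599 0.186  0.3099] [-6.8646 -1.589  18.897 ] 20.16789378768046
22.5333 [0.5599 0.186  0.3099] [-6.2093 -0.8291 19.0501] 20.053632731104027
22.5833 [0.5599 0.186  0.3099] [-6.6293 -2.6752 18.2923] 19.639595938191157
22.6333 [0.5599 0.186  0.3099] [-6.7905 -1.6876 18.8476] 20.104433578813293
22.6833 [0.5599 0.186  0.3099] [-6.7883 -1.7117 19.6176] 20.829278964061828
22.7333 [0.5599 0.186  0.3099] [-6.4264 -1.6911 18.9325] 20.064802218642363
22.7833 [0.5599 0.1859 0.3099] [-6.4853 -2.0331 18.5534] 19.75906467842373
22.8333 [0.5599 0.1859 0.3099] [-6.9639 -1.9814 18.3417] 19.71905225370489
22.8833 [0.5599 0.186  0.3099] [-6.6768 -2.3882 18.6605] 19.96236584304667
22.9333 [0.5599 0.186  0.3099] [-6.4591 -1.2296 19.1632] 20.259844103276656
22.9833 [0.5599 0.186  0.3099] [-6.3274 -2.5336 18.837 ] 20.032192908793043
```

A steady 20 N for 0.6 s on the stop. The spring alone would take 9 N, so it is bottomed. Now rising gently.

arm_command(moves=[-0.001,0,0,0,0,0,1,-0.003,0,0,0,0.002,0.005,1,-0.004,0,0,0,0.002,0.005,1,-0.005,0,0,0,0.002,0.005,1,-0.006,0,0,0,0,0,1,-0.01,0,0,0,0,0,1,-0.03,0,0,0,0,0,1,-0.035,0,0,0,0,0,1,-0.03,0,0,0,0,0,1,0,0,0,0,0,0,1,0,0,0,0,0,0,1])

```text
clock: 23.9
eef_pos: [0.5587, 0.1851, 0.4421]
tool_rot: [-0.495, 0.506, 0.495, 0.505]
ft_force: [-1.1, -0.3, -2.0]
grip_width: 0.0001
```

```bash
python3 -c "
from h import *
goto([.5625,.1865,.388],-1.2)
o=bot.get_obs(); np.savez('w17.npz',p=o['eef_pos'],q=o['tool_rot'])
b=bot.camera('wrist')[:,:,::-1]; cv2.imwrite('pics/w17.png',b)
s=bot.camera('side')[:,:,::-1]; c=bot.camera('scene')[:,:,::-1]
cv2.imwrite('pics/s17.png',np.hstack([cv2.resize(s[110:175,175:250],None,fx=5,fy=7,interpolation=cv2.INTER_CUBIC),cv2.resize(c[135:200,240:315],None,fx=5,fy=7,interpolation=cv2.INTER_CUBIC)]))
cv2.imwrite('pics/scene17.png',c)
"
```

```text
pose [0.5587 0.1851 0.4421] heading -1.2467640808662286 t 23.9 w 9.109093432129287e-05 F [-1.0507 -0.3375 -1.9553]
shift tool [ 0.0541 -0.0038  0.0015] rows 1.3015986931428278
turn [-0.0008 -0.0011 -0.0012] shift in new axes [ 0.0541 -0.0037  0.0015]
```

View pics/w17.png

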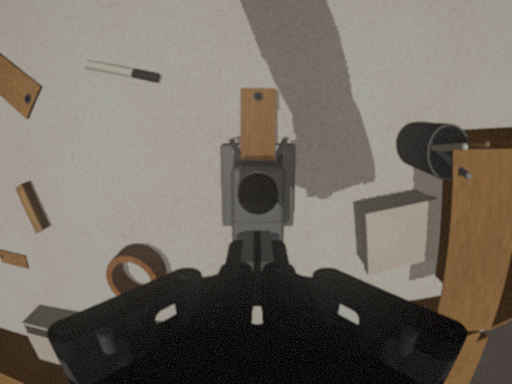

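View pics/s17.png

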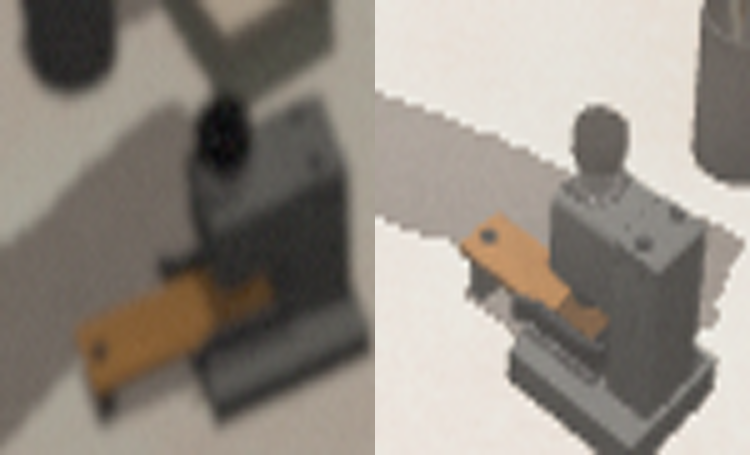

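View pics/scene17.png

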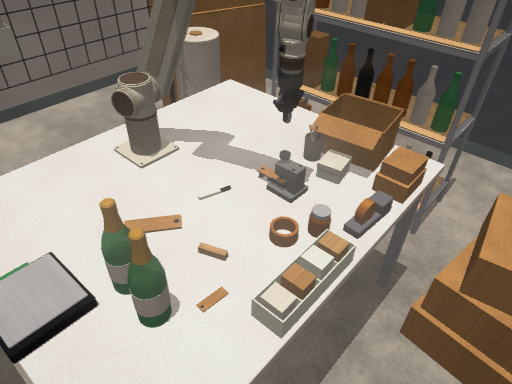

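The tag lies in the press, the cap is back up at scene (285,155) as at the start, and the bystanders look unmoved. Final check of the tail position, then I hand in.

```bash
python3 -c "
from h import *
w=np.load('w17.npz'); P=(w['p'],w['q'])
im=cv2.imread('pics/w17.png'); hsv=cv2.cvtColor(im,cv2.COLOR_BGR2HSV)
m=((hsv[...,1]>90)&(hsv[...,0]<25)).astype(np.uint8)[80:170,225:290]
ys,xs=np.where(m); print(ys.min()+80,xs.min()+225,xs.max()+226)
T=plane('wrist',(259,ys.min()+80),.035,P); print('tail',T,'(before press .4545,.1901; nudge contact .4555)')
for n,b in (('scene','scene0'),('side','side0')):
    pass
a=cv2.imread('pics/scene0.png');b=cv2.imread('pics/scene17.png')
d=(cv2.absdiff(a,b).max(2)>60).astype(np.uint8); c,_=cv2.findContours(cv2.morphologyEx(d,cv2.MORPH_OPEN,np.ones((3,3))),0,2); print([cv2.boundingRect(x) for x in c])
bot.job_done()
"
```

```text
89 240 276
tail [0.4556 0.191  0.035 ] (before press .4545,.1901; nudge contact .4555)
[(205, 255, 3, 3), (192, 238, 45, 27), (306, 168, 6, 10), (163, 145, 11, 7), (159, 103, 119, 76), (155, 102, 4, 5), (125, 96, 4, 5), (112, 96, 11, 18), (137, 94, 7, 7), (273, 89, 28, 34), (112, 75, 3, 7), (278, 74, 24, 16), (152, 71, 6, 7), (167, 56, 3, 9), (292, 50, 10, 9), (299, 47, 3, 3), (259, 40, 3, 3), (283, 38, 17, 6), (178, 35, 8, 6), (231, 30, 31, 31), (173, 28, 15, 8), (283, 22, 16, 6), (289, 15, 11, 5), (286, 2, 29, 9), (159, 0, 4, 5)]
the job is handed in; nothing more can be done
```

I took the middle-sized tag off its stand, slid it into the press and let go of it. I then pressed the black cap onto its stop and let it spring back up. The job is handed in at about 24 s of the 64 s allowed. It reports no verdict, so what follows is from my own checks.

- **Seating:** pushing it in, I met the back stop at about 2.6 N. After letting go I nudged the tail once with the closed fingers and got hard contact at about 3 N. That was well under the 25 N limit.
- **Pressing:** I held a steady 20 N in total (18–20 N of it vertical) for 0.6 s. The highest reading was 22 N, and the cap had gone down about 14 mm. About 6 N of the force was sideways, because the tool tilted slightly by up to 0.016 rad.
- **After the press:** the tail was at x = 0.4556 m, matching the nudge contact at 0.4555 m. The cap looked up in both fixed views, the fingers were well clear, and a before/after comparison of the scene view showed no moved bystander.
- **Disagreement:** camera estimates of the tail differed by a few millimetres: -108.7 mm measured from the base front and -104.6 mm from the cap, against -108 mm when home. I took the contact forces as proof that it is home.

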